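Tip the turned parts into the bin under the low shelf

TASK

First stand the slim black file box, which blocks the low shelf, upright somewhere else on the desk where it is out of the way. Then take the steel scoop by its handle, carry it level, put its nose in under the shelf and tip the three turned parts into the open bin there, without knocking the shelf or shoving the bin out of its place; finally set the empty scoop down flat on the desk and let go. Leave the mug, the tape roll and the hole punch where they are.

Things in the scene. Friction and masses are not known exactly. Their poses are not given: they have to be found in the camera images.
- file_box: slim black closed file box standing upright on the desk close in front of the bin, 115 mm along its own x, 24 mm along its y, 135 mm tall, 0.25 kg; origin at the centre of its underside, z up. Grip it across the 24 mm from above; turned by up to 0.35 rad from the shelf front.
- scoop: open steel scoop; pan 120 mm long (own x -60 to +60), 86 mm wide, 3 mm thick; walls 35 mm high, sides 22 mm beyond x=+20; nose (+x) open, no lip. Black handle plate behind, 12 mm thick (y), x -155 to -75, z 24 to 58. 0.2 kg. Origin: centre of the underside, z up. The 3 parts lie loose on its level floor and slide out only when it is tipped nose down some 40 to 50 degrees.
- scoop_grip (a point): middle of the scoop's handle plate, at x=-115 mm, z=41 mm in the scoop's frame
- scoop_nose (a point): middle of the lower front edge of the scoop's pan, at x=+60 mm, z=0 in the scoop's frame
- bin: small blue open bin, loose, on the desk under the front of the shelf, in its left or right half; rim 147 mm along own x by 107 mm along y, 52 mm high, inside 116 by 76 mm, floor 3 mm; 0.35 kg. Origin at the centre of its underside; x runs along the shelf front, +y points out toward the robot; its middle is about 45 mm behind the shelf edge.
- riser: low fixed shelf of light wood: board 180 mm deep (x), 450 mm wide (y), underside 165 and top 177 mm above the desk, 12 mm side panel at each end, open in front. Origin on the desk under its middle; +x points away from the robot, front edge at x=-90 mm. A stapler (35 mm tall), note pad and clip are fixed on its rear half.
- riser_edge (a point): middle of the lower front edge of the shelf board, 165 mm above the desk
- flange: turned steel flange, 58 mm diameter, 30 mm high, starts on the scoop's floor in its rear half; origin at the centre of its underside; 0.07 kg
- bushing_1: brass bushing, 34 mm diameter, 26 mm high, starts on the scoop's floor in its front half; origin at the centre of its underside; 0.07 kg
- bushing_2: the other, equal bushing, beside the first one
- mug: mug, 78 mm across, 93 mm tall, handle at its -y side (114 mm over all); stands on the side of the desk where the scoop is not; origin near the middle of its underside; leave it
- tape_roll: roll of masking tape lying flat, 100 mm diameter, 25 mm high, origin at the centre of its underside; lies on the desk straight in front of the robot; leave it
- punch: hole punch, 76 by 131 mm, 58 mm tall, under the other half of the shelf; origin at the centre of its underside; leave it
Not all that is in view belongs to the job. Leave any pink look-alike of the bin alone.

How it is judged (in metres and radians):
On the way, in this order (a step that is already met when the one before it is completed fails the run):
1. the file box stands upright and released elsewhere on the desk (distance of file_box from where it was at the start of the episode above 0.05 m and angle between file_box's own z axis and vertical below 0.1 rad and height (world z) of file_box below 0.01 m and contact force between the fingers and file_box below 0.1 N and linear speed of file_box below 0.02 m/s), for 0.2 s.
2. the scoop is lifted off the desk, level, with all three parts in it (height (world z) of scoop above 0.03 m and angle between scoop's own z axis and vertical below 0.25 rad and distance between each of flange, bushing_1, bushing_2 and scoop below 0.085 m), for 0.2 s.
3. the scoop is tipped with its nose under the shelf and over the bin (angle between scoop's own z axis and vertical above 0.5 rad and y of scoop_nose in the frame of bin between -0.05 and 0.05 m and x of scoop_nose in the frame of bin between -0.065 and 0.065 m and x of scoop_nose in the frame of riser above -0.09 m and height (world z) of scoop_nose below 0.165 m), for 0.1 s.
At the end, for the whole second after the job is handed in: All three parts lie inside the bin; the bin stands level within 30 mm of where it stood; the file box stands upright on the desk at least 50 mm from where it stood; the scoop lies flat (within 0.08 rad) and still on the desk (x of flange in the frame of bin between -0.064 and 0.064 m and y of flange in the frame of bin between -0.044 and 0.044 m and z of flange in the frame of bin between -0.005 and 0.07 m and x of bushing_1 in the frame of bin between -0.064 and 0.064 m and y of bushing_1 in the frame of bin between -0.044 and 0.044 m and z of bushing_1 in the frame of bin between -0.005 and 0.07 m and x of bushing_2 in the frame of bin between -0.064 and 0.064 m and y of bushing_2 in the frame of bin between -0.044 and 0.044 m and z of bushing_2 in the frame of bin between -0.005 and 0.07 m and distance of bin from where it was at the start of the episode below 0.03 m and angle between each of bin, file_box's own z axis and vertical below 0.1 rad and distance of file_box from where it was at the start of the episode above 0.05 m and height (world z) of file_box below 0.01 m and angle between scoop's own z axis and vertical below 0.08 rad and height (world z) of scoop below 0.006 m and linear speed of scoop below 0.02 m/s); the robot touches nothing.
It fails at once if the shelf is knocked (over 8 N) by the scoop, the file box or the robot (contact force between any of scoop, file_box, the fingers, the arm and riser above 8 N).
It fails at once if the file box falls over (angle between file_box's own z axis and vertical above 0.7 rad).
It fails at once if the mug, the tape roll or the hole punch is moved more than 25 mm (distance of any of mug, tape_roll, punch from where it was at the start of the episode above 0.025 m).
It also fails if it takes over 72 s, if anything falls off the work surface, if the arm or the gripper's body presses on something with over 40 N, if the wrist force passes 120 N, or if a joint passes its speed limit or range.

ROBOT

A 6-joint arm with a two-finger parallel gripper is mounted at the origin on a cart in front of the work surface, level with it; the furniture and walls round the work are solid. World frame = base frame: x ahead of the robot, y to its left, z up, the work surface at z = 0. Lengths are in mm, angles in rad, forces in N, time in s.
With the tool pointing down it reaches from about 275 to 750 mm from the base axis. Payload 10.2 kg.
Tool frame: the origin (TCP) lies midway between the tips of the shut fingers; the grasp point (between the pads) lies 19 mm behind it (ctrl.grip_depth is the distance from the TCP to the grasp point, in mm); y points along the fingers, x is the direction in which the jaws open and shut, and the axes are right-handed (so a half turn about y gives the same grasp; the last joint's range is limited). The gripper opens to 85 mm and grips with 20 to 120 N. Pads are 22 mm wide; open, the fingers measure 114 mm over their backs; the gripper's body (76 mm by 85 mm) begins 54 mm behind the grasp point. The pads swing forward as they close: fully open they stand 13 mm farther back than shut.
Start: joints at [-1.562, 0.313, 1.498, -0, 1.331, -0.223], TCP at [120.594, -510.968, 231.294] pointing down, gripper open.
Joint ranges: [-2.94, 2.94], [-0.97, 2.17], [0.19, 2.56], [-1.23, 4.37], [0.02, 3.11], [-2.88, 2.88]. Speed limits (rad/s): [2.39, 2.39, 3.01, 3.14, 3.14, 3.14].

INTERFACE

Orientations are given as a unit quaternion [w, x, y, z].
In Python, from rig import ctrl gives the robot as it stands. The module is installed in compiled form; this text tells all that it offers.
- The arm moves only by the tool drive_tool, never from a script. Its arguments are lists of equal length, an entry for each row: "gripper": the closure, from 0 (fully open) to 1 (shut); "offset": the shift along the tool's x, y, z in m, a list of three; "turn": the turn about the tool's y in degrees. In form: {"gripper": [gripper, ...], "offset": [[tx, ty, tz], ...], "turn": [turn, ...]}. A call has 1 to 20 rows; each row shifts and turns the commanded pose from where the row before left it, along the tool's axes as they then stand; what a row does not reach is not made up. A row lasts 1/12 s, in which the tool goes at most 41.7 mm and 7.16 degrees, less where a joint would pass 70% of its speed; a pose out of reach is approached as far as the arm can. A call is refused whole if a number of a shift passes 0.0417 or a number of a turn 7.16, either way. A call with a gripper value outside its range is refused whole. The fingers move at their own pace and stop on an object; "force" is the grip in N (left out, the last holds). Time passes only in rows, so rows that do not move let the fingers close. It gives the time, the measured TCP pose, the force and the opening at its end, in the units of the state.
- ctrl.sense(): the state, without advancing time (a new reading comes with each control period).
- ctrl.capture(name): name is "scene" or "top" or "wrist"; returns (picture, depth): 400x640x3 uint8, red, green, blue; 400x640 float32, mm along the optical axis (not along the pixel's ray), 0 where there is no reading.
- ctrl.camera_params(name): a dict with "fovy" (degrees; the focal length in pixels is half the picture's height over the tangent of half this angle, whatever the lens; pixels are square), "cx", "cy" (the principal point, pixels), "view" (4x4, takes a point from world to camera coordinates); the wrist camera has in their place "tool_from_camera" (4x4, takes a point from camera to tool coordinates, whose origin is the TCP and whose axes are the tool frame's). Camera axes: x right, y down, z forward; pixel columns grow to the right and rows downward; lengths in mm; the calibration is good to about 2 mm. A picture is of the moment at which its call begins: read the wrist's pose just before it. camera_params takes no time and is no camera call.
- ctrl.finish_job(): hands the job in, once; it reports no verdict.
Trained networks look in the newest picture that a camera, given by its name, has taken for a name from the list of things; names that differ only in an ending like _2 or _b are one class to them, and where a whole thing is asked for, a point or a joint stands for the part that bears it (a point fixed in the world has none). Each returns a list of dicts, best first, with "score" (0 to 1); they miss things now and then, are a little off and sometimes report something else, mostly with a low value. They report only what shows in the picture. A call takes as long as a camera call. They do not tell look-alikes from the thing itself.
- ctrl.boxes_of(camera, query): "centre" ([x, y, z] in mm, in the coordinates of the camera as it stood for that picture, good to about 4 mm: the middle of the surface that is visible of it).
- ctrl.regions_of(camera, query): "mask" (400x640 bool, what is visible of it).
- ctrl.pinpoint(camera, query): "centre" ([x, y, z] in mm, in the coordinates of the camera as it stood for that picture, good to about 4 mm: a listed point, or the origin of a listed thing).
The state is a dict: "time_s": time; "joints": joint angles; "dq": joint speeds; "tau": joint torques, N m; "eef_pos": TCP position; "ee_rot": TCP orientation; "force": force on the tool from outside, world axes, zero at the start; "wrist_torque": the same for the moment, N m; "grip_width": opening from 0.0 (shut) to 1.0 (fully open).
Only numpy, scipy, OpenCV 4.12 (cv2) and the standard library are available. Lean on these libraries where they do the work, as an engineer would, in place of code of your own. Each camera call takes 0.05 s, during which the arm holds its last target.

## Working session

There is one attempt and no reset: what is moved stays moved. The work goes in short steps, Python scripts to look and compute and a tool call to move; the robot and the scene stay as the last step left them, time stands still between calls to the robot, and variables do not carry over. Pictures are saved under pics/ and viewed, and the job is handed in when it is done.

Besides the shell and the picture viewer there is one more tool, called after ">>>" in YAML: its name, and indented under it one key for each argument. drive_tool: Moves the arm, as the interface text tells. Its arguments: {"type":"object","properties":{"gripper":{"type":"array","items":{"type":"number"}},"offset":{"type":"array","items":{"type":"array","items":{"type":"number"}}},"turn":{"type":"array","items":{"type":"number"}},"force":{"type":"number"}},"required":["gripper","offset","turn"]}

```bash
mkdir -p pics; ls; python3 - <<'E'
from rig import ctrl
import cv2,numpy as np
print(ctrl.sense())
for n in ("scene","top"):
    p,d=ctrl.capture(n); cv2.imwrite(f"pics/{n}0.png",p[:,:,::-1]); np.savez(f"{n}0.npz",p=p,d=d)
    print(n,ctrl.camera_params(n))
print(ctrl.camera_params("wrist"), ctrl.grip_depth)
E
```

```text
pics
{'time_s': 0.0, 'joints': array([-1.56237339e+00,  3.13484663e-01,  1.49842724e+00, -3.53346710e-05,
        1.33101387e+00, -2.23396941e-01]), 'dq': array([ 0.00079239,  0.00052476, -0.00095258, -0.00057571, -0.00036503,
        0.00010937]), 'tau': array([-1.17321291e-03, -4.12266076e+01, -2.59742707e+01, -2.53103326e-04,
        4.09654036e-03, -1.47495217e-05]), 'eef_pos': array([ 120.59702974, -510.69647842,  230.72104955]), 'ee_rot': array([ 0.55483149, -0.55411249,  0.43912232, -0.43851221]), 'force': array([ 0.76874916, -0.32247129,  0.25523318]), 'wrist_torque': array([ 0.03412085, -0.01441076, -0.02663003]), 'grip_width': 1.0039479502733542}
scene {'fovy': 44.71430008292235, 'cx': 330.68135980884574, 'cy': 194.10277164408322, 'view': array([[ 8.54264119e-01, -5.19449870e-01,  2.01158607e-02,
        -4.99726353e+02],
       [-3.35708639e-01, -5.80809883e-01, -7.41592603e-01,
         2.26008707e+02],
       [ 3.96903672e-01,  6.26762884e-01, -6.70548852e-01,
         1.28458371e+03],
       [ 0.00000000e+00,  0.00000000e+00,  0.00000000e+00,
         1.00000000e+00]])}
[... 193 characters left out ...]
716e-01, -4.44675070e-02, -2.54113168e-01,
         5.60388446e+02],
       [ 2.53835924e-01,  1.18683413e-02, -9.67174475e-01,
         1.55016385e+03],
       [ 0.00000000e+00,  0.00000000e+00,  0.00000000e+00,
         1.00000000e+00]])}
{'fovy': 67.79507782652549, 'cx': 319.3817939504802, 'cy': 201.20302685335346, 'tool_from_camera': array([[ 9.99999898e-01, -2.68978977e-04, -3.63962190e-04,
         1.34483784e-01],
       [ 2.68614544e-04, -2.94479448e-01,  9.55657775e-01,
        -1.42719958e+02],
       [-3.64231235e-04, -9.55657775e-01, -2.94479345e-01,
         7.65605380e+01],
       [ 0.00000000e+00,  0.00000000e+00,  0.00000000e+00,
         1.00000000e+00]])} 18.700000000000003
```

```bash
python3 - <<'E'
from scipy.spatial.transform import Rotation as R
q=[ 0.55483149, -0.55411249,  0.43912232, -0.43851221]
print(R.from_quat(q[1:]+q[:1]).as_matrix().round(3))
E
```

```text
[[ 0.23  -0.     0.973]
 [-0.973  0.001  0.23 ]
 [-0.001 -1.     0.   ]]
```

View pics/scene0.png

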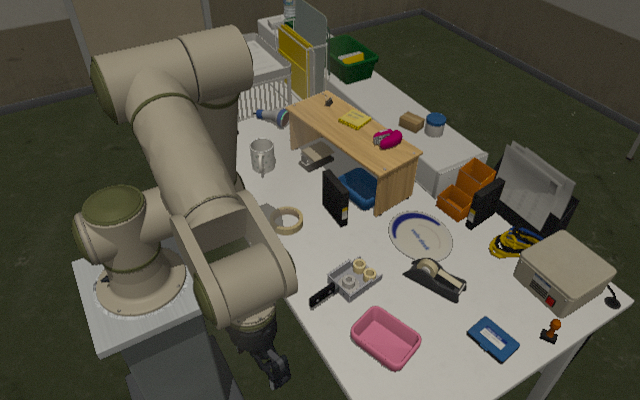

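View pics/top0.png

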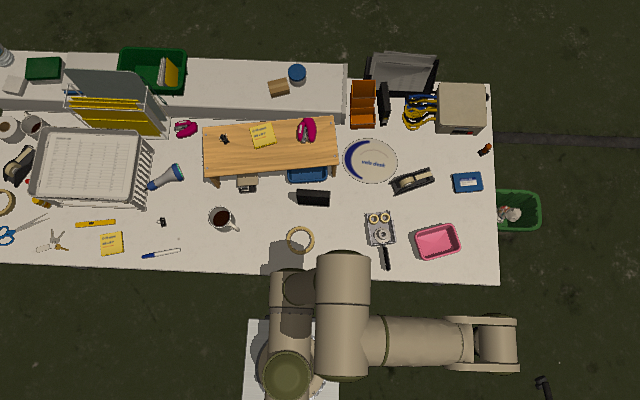

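```bash
cat > h.py <<'E'
from rig import ctrl
import numpy as np, cv2
from scipy.spatial.transform import Rotation as R
def K(n):
    c=ctrl.camera_params(n); f=200/np.tan(np.radians(c['fovy']/2)); return f,c['cx'],c['cy']
def pose():
    s=ctrl.sense(); q=s['ee_rot']; return s['eef_pos'],R.from_quat([q[1],q[2],q[3],q[0]]).as_matrix()
def w_from_c(n,ps=None):
    c=ctrl.camera_params(n)
    if n!='wrist': return np.linalg.inv(c['view'])
    p,r=ps if ps is not None else pose(); T=np.eye(4);T[:3,:3]=r;T[:3,3]=p; return T@c['tool_from_camera']
def toW(n,pc,ps=None):
    T=w_from_c(n,ps); return (np.asarray(pc)@T[:3,:3].T)+T[:3,3]
def cloud(n,d,mask=None,ps=None):
    f,cx,cy=K(n); v,u=np.nonzero((d>0) if mask is None else (mask&(d>0))); z=d[v,u]
    return toW(n,np.c_[(u-cx)/f*z,(v-cy)/f*z,z],ps),u,v
def proj(n,X,ps=None):
    T=np.linalg.inv(w_from_c(n,ps)); X=np.atleast_2d(X); c=X@T[:3,:3].T+T[:3,3]; f,cx,cy=K(n)
    return np.c_[f*c[:,0]/c[:,2]+cx,f*c[:,1]/c[:,2]+cy]
def snap(n,name):
    ps=pose(); p,d=ctrl.capture(n); cv2.imwrite(f'pics/{name}.png',p[:,:,::-1]); np.savez(f'{name}.npz',p=p,d=d); return p,d,ps
def st():
    s=ctrl.sense(); p,r=pose(); print('t',round(s['time_s'],2),'tcp',p.round(1),'x-axis',r[:,0].round(3),'y',r[:,1].round(3),'F',s['force'].round(1),'T',s['wrist_torque'].round(2),'w',round(s['grip_width'],3),'q',s['joints'].round(2))
E
python3 - <<'E'
from h import *
for n in ('top','scene'):
    ctrl.capture(n)
    for q in ['file_box','scoop','scoop_grip','scoop_nose','bin','riser','riser_edge','mug','tape_roll','punch','flange','bushing_1']:
        if n=='scene' and q in('mug','tape_roll','punch'): continue
        r=ctrl.pinpoint(n,q)[:3]
        print(n,q,[(round(x['score'],2),toW(n,x['centre']).round(0).tolist(),proj(n,toW(n,x['centre'])).round(0).tolist()) for x in r])
E
```

```text
top file_box [(0.91, [569.0, -44.0, 1.0], [[314.0, 202.0]])]
top scoop [(0.79, [479.0, -285.0, -4.0], [[379.0, 229.0]])]
top scoop_grip [(0.76, [370.0, -304.0, 38.0], [[386.0, 258.0]])]
top scoop_nose [(0.62, [537.0, -273.0, -1.0], [[376.0, 213.0]])]
top bin [(0.78, [693.0, -15.0, 1.0], [[308.0, 169.0]]), (0.71, [435.0, -478.0, -0.0], [[433.0, 244.0]])]
top riser []
top riser_edge [(0.87, [626.0, 95.0, 161.0], [[272.0, 172.0]])]
top mug [(0.79, [472.0, 259.0, 4.0], [[228.0, 224.0]])]
top tape_roll [(0.88, [426.0, 2.0, -5.0], [[299.0, 240.0]])]
top punch [(0.82, [659.0, 202.0, -3.0], [[249.0, 176.0]])]
top flange [(0.51, [455.0, -290.0, 4.0], [[381.0, 236.0]])]
top bushing_1 [(0.53, [516.0, -263.0, 1.0], [[374.0, 219.0]]), (0.48, [514.0, -300.0, 1.0], [[384.0, 220.0]])]
scene file_box [(0.84, [567.0, -47.0, -1.0], [[334.0, 215.0]]), (0.63, [458.0, -292.0, 5.0], [[347.0, 284.0]]), (0.25, [515.0, -264.0, 6.0], [[359.0, 268.0]])]
scene scoop [(0.6, [486.0, -285.0, 1.0], [[355.0, 279.0]]), (0.18, [458.0, -294.0, 4.0], [[347.0, 285.0]])]
scene scoop_grip [(0.65, [369.0, -306.0, 41.0], [[321.0, 294.0]])]
scene scoop_nose [(0.56, [538.0, -276.0, 2.0], [[369.0, 269.0]])]
scene bin [(0.74, [687.0, -18.0, -0.0], [[361.0, 196.0]])]
scene riser []
scene riser_edge [(0.92, [631.0, 95.0, 163.0], [[328.0, 141.0]])]
scene flange [(0.49, [459.0, -295.0, 7.0], [[348.0, 285.0]])]
scene bushing_1 [(0.64, [515.0, -264.0, 1.0], [[359.0, 270.0]]), (0.58, [520.0, -307.0, 2.0], [[370.0, 280.0]])]
```

```bash
python3 - <<'E'
from h import *
for n in ('top','scene'):
    p,d,ps=snap(n,n+'1')
    W,u,v=cloud(n,d)
    def rect(m,name):
        P=W[m]
        if len(P)<8: print(n,name,len(P));return
        (c,s,a)=cv2.minAreaRect(P[:,:2].astype(np.float32)); 
        print(n,name,len(P),'zmed',np.median(P[:,2]).round(1),'c',np.round(c,1),'s',np.round(s,1),'ang',round(a,1))
    x,y,z=W.T
    near=lambda X,Y,r:np.hypot(x-X,y-Y)<r
    rect(near(568,-45,90)&(abs(z-135)<6),'box top')
    rect((abs(z-177)<6)&(x>580)&(x<850)&(abs(y-95)<260),'riser top')
    rect((abs(z-52)<5)&near(690,-16,100),'bin rim')
    rect((abs(z-58)<5)&near(370,-304,60),'handle top')
    rect((abs(z-35)<5)&near(480,-285,85),'scoop walls35')
    rect((z<58)&(z>12)&near(450,-290,130),'scoop all')
    for nm,X,Y,r in (('mug',472,259,80),('tape',426,2,70)): rect((z>12)&near(X,Y,r),nm)
E
python3 - <<'E'
import cv2
a=cv2.imread('pics/scene1.png')[110:310,230:430]; b=cv2.imread('pics/top1.png')[100:300,250:450]
cv2.imwrite('pics/crop1.png',cv2.hconcat([cv2.resize(a,(400,400),interpolation=2),cv2.resize(b,(400,400),interpolation=2)]))
E
```

```text
top box top 225 zmed 134.0 c [565.5 -42.7] s [114.8  26. ] ang 87.9
top riser top 5312 zmed 176.3 c [713.4 109.5] s [183.8 450.1] ang 8.4
top bin rim 114 zmed 50.8 c [655.9 -26.7] s [ 52.5 165.5] ang 8.7
top handle top 64 zmed 56.7 c [ 367.1 -304.8] s [79.2 11.8] ang 9.6
top scoop walls35 160 zmed 33.7 c [ 463.  -288.2] s [135.1  92. ] ang 9.2
top scoop all 543 zmed 31.5 c [ 440.6 -305.9] s [215.8 193.3] ang 60.1
top mug 554 zmed 43.2 c [469.5 259.2] s [112.1  77.2] ang 54.7
top tape 268 zmed 23.4 c [424.3  -4.5] s [96.5 95.2] ang 4.1
scene box top 251 zmed 133.8 c [567.7 -47. ] s [118.2  26.5] ang 88.7
scene riser top 4108 zmed 176.1 c [715.1 106.1] s [187.9 456.8] ang 8.8
scene bin rim 199 zmed 50.3 c [685.1 -28.2] s [170.7 105. ] ang 89.9
scene handle top 136 zmed 56.6 c [ 369.3 -309.5] s [77.7 14.6] ang 10.8
scene scoop walls35 284 zmed 33.3 c [ 462.9 -292.5] s [127.8  95.3] ang 6.5
scene scoop all 1362 zmed 29.1 c [ 460.1 -310. ] s [205.8 169.4] ang 42.0
scene mug 710 zmed 63.9 c [471.2 262.6] s [109.1  80.1] ang 30.6
scene tape 408 zmed 22.5 c [424.9  -8.7] s [101.2  94.5] ang 61.4
```

View pics/crop1.png

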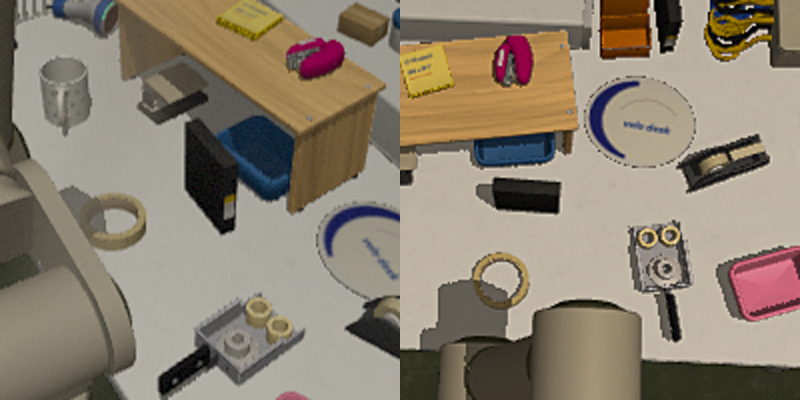

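>>> drive_tool:
  gripper: [0.4,0.4,0.4,0.4,0.4,0.4,0.4,0.4,0.4,0.4,0.4]
  offset:
    - [0,-0.005,0]
    - [0,-0.005,0]
    - [0,-0.005,0]
    - [0,-0.005,0]
    - [0,-0.005,0]
    - [0,-0.005,0]
    - [0,0,0]
    - [0,0,0]
    - [0,0,0]
    - [0,0,0]
    - [0,0,0]
  turn: [-7,-7,-7,-7,-7,-7,-7,-7,-7,-7,-4.7]

```text
time_s: 2.27
eef_pos: [120.6, -511.0, 261.3]
ee_rot: [0.707, -0.707, 0.01, -0.01]
force: [0.6, 0.3, 0.0]
grip_width: 0.602
```

```bash
python3 -c "
from h import *
st()"
```

```text
t 2.27 tcp [ 120.6 -511.   261.3] x-axis [ 1.    -0.029 -0.   ] y [ 0.  0. -1.] F [0.6 0.3 0. ] T [-0.01  0.03 -0.01] w 0.602 q [-1.56  0.29  1.45  0.    1.4  -1.53]
```

>>> drive_tool:
  gripper: [0.4,0.4,0.4,0.4,0.4,0.4,0.4,0.4,0.4,0.4,0.4,0.4,0.4,0.4,0.4,0.4,0.4,0.4,0.4]
  offset:
    - [0.024,0,0.0266]
    - [0.024,0,0.0266]
    - [0.024,0,0.0266]
    - [0.024,0,0.0266]
    - [0.024,0,0.0266]
    - [0.024,0,0.0266]
    - [0.024,0,0.0266]
    - [0.024,0,0.0266]
    - [0.024,0,0.0266]
    - [0.024,0,0.0266]
    - [0.024,0,0.0266]
    - [0.024,0,0.0266]
    - [0.024,0,0.0266]
    - [0.024,0,0.0266]
    - [0.024,0,0.0266]
    - [0.024,0,0.0266]
    - [0.024,0,0.0266]
    - [0.024,0,0.0266]
    - [0,0,0]
  turn: [0,0,0,0,0,0,0,0,0,0,0,0,0,0,0,0,0,0,0]

```text
time_s: 3.85
eef_pos: [571.7, -43.6, 260.5]
ee_rot: [0.708, -0.707, 0.011, -0.011]
force: [0.3, 0.1, -0.0]
grip_width: 0.599
```

```bash
cat > look.py <<'E'
from h import *
st()
p,d,ps=snap('wrist','w1'); W,u,v=cloud('wrist',d,ps=ps); x,y,z=W.T
m=(abs(z-134)<6)&(np.hypot(x-567,y+45)<90); 
c,s,a=cv2.minAreaRect(W[m][:,:2].astype(np.float32)); print('box',np.median(z[m]),c,s,a)
for t in (120,100,60,10): print(t,(z>t).sum())
m=(abs(z-52)<8)&(np.hypot(x-690,y+17)<110); print('rim n',m.sum(), x[m].min() if m.any() else '', np.median(z[m]))
for q in ('file_box','bin','riser_edge'):
    print(q,[(round(r['score'],2),toW('wrist',r['centre'],ps).round(0)) for r in ctrl.pinpoint('wrist',q)[:2]])
E
python3 look.py
```

```text
t 3.85 tcp [571.7 -43.6 260.5] x-axis [ 1.    -0.031  0.   ] y [ 0.     0.001 -1.   ] F [ 0.3  0.1 -0. ] T [-0.03  0.02 -0.04] w 0.599 q [-0.28  0.4   1.3   0.    1.44 -0.25]
box 135.12550937251245 (569.7216186523438, -44.368900299072266) (115.11991882324219, 23.943788528442383) 88.08206939697266
120 110505
100 112795
60 117415
10 127911
rim n 1384 629.7694903205143 51.19019236023061
file_box [(0.65, array([571., -46.,  -4.]))]
bin []
riser_edge [(0.79, array([628.,  98., 160.]))]
```

View pics/w1.png

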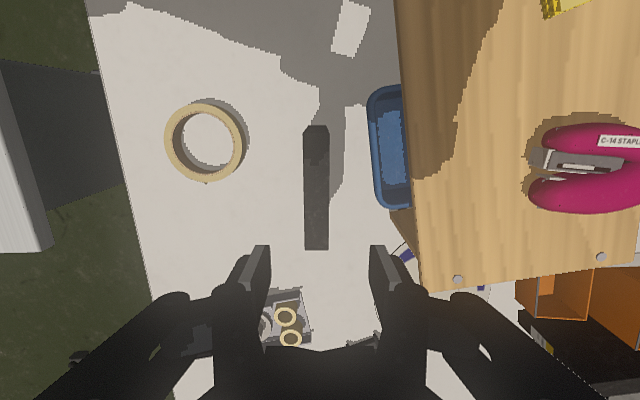

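>>> drive_tool:
  gripper: [0.4,0.4,0.4,0.4,0.4,0.4,0.4,0.4,1,1,1,1,1,1]
  offset:
    - [-0.002,0.025,-0.0008]
    - [0,0.025,0]
    - [0,0.025,0]
    - [0,0.025,0]
    - [0,0.025,0]
    - [0,0.02,0]
    - [0,0.01,0]
    - [0,0,0]
    - [0,0,0]
    - [0,0,0]
    - [0,0,0]
    - [0,0,0]
    - [0,0,0]
    - [0,0,0]
  turn: [0,0,0,0,0,0,0,0,0,0,0,0,0,0]
  force: 50

```text
time_s: 5.22
eef_pos: [568.1, -48.9, 108.1]
ee_rot: [-0.707, 0.707, -0.011, 0.014]
force: [0.0, -1.4, 7.1]
grip_width: 0.273
```

```bash
python3 -c "
from h import *
st()"
```

```text
t 5.22 tcp [568.1 -48.9 108.1] x-axis [ 0.999 -0.035  0.003] y [ 0.003 -0.001 -1.   ] F [ 0.  -1.4  7.1] T [-0.15  0.15  0.  ] w 0.273 q [-0.29  0.53  1.52 -0.    1.09 -0.26]
```

>>> drive_tool:
  gripper: [1,1,1,1,1,1,1,1,1,1,1,1,1,1,1,1]
  offset:
    - [0,-0.01,0]
    - [0,-0.02,0]
    - [0,-0.02,0]
    - [-0.004,0,0.006]
    - [-0.0073,0,0.0172]
    - [-0.0073,0,0.0172]
    - [-0.0073,0,0.0172]
    - [-0.0073,0,0.0172]
    - [-0.0073,0,0.0172]
    - [-0.0073,0,0.0172]
    - [-0.0073,0,0.0172]
    - [-0.0073,0,0.0172]
    - [-0.0073,0,0.0172]
    - [-0.003,0,0.01]
    - [0,0,0]
    - [0,0,0]
  turn: [0,0,0,0,0,0,0,0,0,0,0,0,0,0,0,0]
  force: 60

```text
time_s: 6.55
eef_pos: [500.3, 124.9, 156.0]
ee_rot: [-0.707, 0.707, -0.012, 0.012]
force: [0.0, -0.9, -2.6]
grip_width: 0.269
```

```bash
python3 - <<'E'
from h import *
st()
p,d,ps=snap('scene','s2'); snap('top','t2')
E
```

```text
t 6.55 tcp [500.3 124.9 156. ] x-axis [ 0.999 -0.034 -0.   ] y [-0. -0. -1.] F [ 0.  -0.9 -2.6] T [-0.02 -0.03  0.03] w 0.269 q [ 0.02  0.37  1.63 -0.    1.14  0.05]
```

View pics/s2.png

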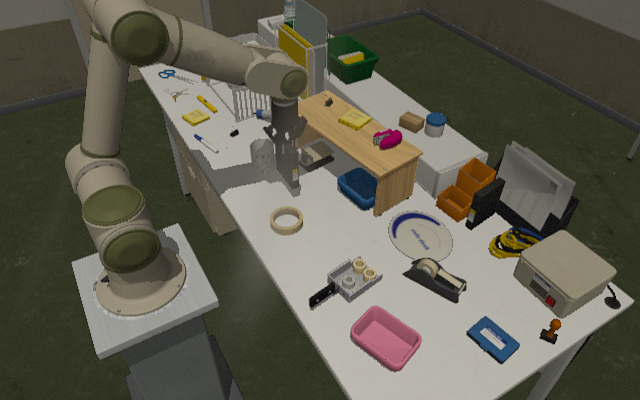

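>>> drive_tool:
  gripper: [1,1,1,1,1,1,1]
  offset:
    - [0,0.01,-0.006]
    - [0,0.015,-0.006]
    - [0,0.01,0]
    - [0,0.006,0]
    - [0,0.004,0]
    - [0,0.002,0]
    - [0,0,0]
  turn: [0,0,0,0,0,0,0]

```text
time_s: 7.23
eef_pos: [500.2, 113.0, 109.2]
ee_rot: [0.707, -0.707, 0.012, -0.012]
force: [0.8, 0.1, -2.7]
grip_width: 0.271
```

```bash
python3 - <<'E'
from h import *
st()
p,d,ps=snap('wrist','w2'); W,u,v=cloud('wrist',d,ps=ps); x,y,z=W.T
m=(z>110)&(abs(x-500)<70)&(abs(y-120)<110); print(m.sum())
E
```

```text
t 7.23 tcp [500.2 113.  109.2] x-axis [ 0.999 -0.035 -0.   ] y [-0.  0. -1.] F [ 0.8  0.1 -2.7] T [-0.04  0.   -0.01] w 0.271 q [-0.01  0.42  1.69  0.    1.03  0.03]
53229
```

View pics/w2.png

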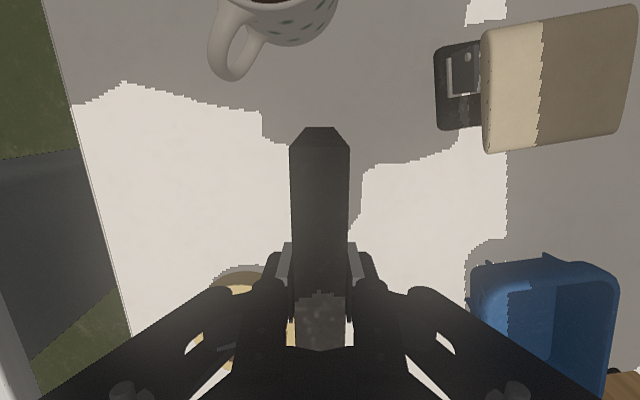

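>>> drive_tool:
  gripper: [1,1,1,1]
  offset:
    - [0,0.0012,0]
    - [0,0.001,0]
    - [0,0.001,0]
    - [0,0,0]
  turn: [0,0,0,0]

```text
time_s: 7.62
eef_pos: [500.7, 113.0, 108.1]
ee_rot: [0.707, -0.707, 0.012, -0.013]
force: [-4.8, 0.8, 12.9]
grip_width: 0.269
```

>>> drive_tool:
  gripper: [0.4,0.4,0.4,0.4,0.4,0.4,0.4,0.4,0.4,0.4,0.4]
  offset:
    - [0,-0.001,0]
    - [0,0,0]
    - [0,0,0]
    - [0,-0.005,0]
    - [0,-0.02,0]
    - [0,-0.03,0]
    - [0,-0.035,0]
    - [0,-0.035,0]
    - [0,-0.035,0]
    - [0,0,0]
    - [0,0,0]
  turn: [0,0,0,0,0,0,0,0,0,0,0]

```text
time_s: 8.53
eef_pos: [500.6, 112.9, 268.9]
ee_rot: [0.707, -0.707, 0.011, -0.014]
force: [-0.3, 0.6, -1.1]
grip_width: 0.602
```

```bash
python3 - <<'E'
from h import *
st()
p,d,ps=snap('wrist','w3'); W,u,v=cloud('wrist',d,ps=ps); x,y,z=W.T
m=(abs(z-134)<6)&(np.hypot(x-500,y-115)<90); 
c,s,a=cv2.minAreaRect(W[m][:,:2].astype(np.float32)); print('box',np.median(z[m]),c,s,a)
print([(round(r['score'],2),toW('wrist',r['centre'],ps).round(0)) for r in ctrl.pinpoint('wrist','file_box')[:2]])
m=(abs(z-51)<4)&(np.hypot(x-690,y+17)<110); print('rim',m.sum(),W[m].min(0),W[m].max(0))
E
```

```text
t 8.53 tcp [500.6 112.9 268.9] x-axis [ 0.999 -0.035  0.004] y [ 0.004 -0.    -1.   ] F [-0.3  0.6 -1.1] T [-0.01  0.01  0.01] w 0.602 q [-0.01  0.26  1.47  0.    1.41  0.03]
box 135.2030366864809 (502.6582336425781, 117.54679870605469) (114.94696044921875, 24.052112579345703) 88.25114440917969
[(0.72, array([506., 117.,  -3.])), (0.23, array([687., -12.,  -1.]))]
rim 723 [629.50709637 -57.66103861  47.00443752] [687.94322219  59.29823013  54.01979352]
```

View pics/w3.png

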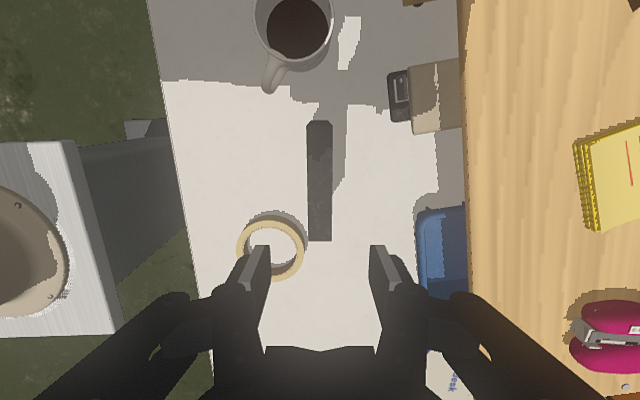

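>>> drive_tool:
  gripper: [0.2,0.2,0.2,0.2,0.2,0.2,0.2,0.2,0.2,0.2,0.2]
  offset:
    - [0,0,0]
    - [0,0,0]
    - [0,0,0]
    - [0,0,0]
    - [0,0,0]
    - [0,0,0]
    - [0,0,0]
    - [0,0,0]
    - [0,0,0]
    - [0,0,0]
    - [0,0,0]
  turn: [7,7,7,7,7,7,7,7,7,7,7.1]

```text
time_s: 9.55
eef_pos: [499.6, 112.8, 265.6]
ee_rot: [-0.543, 0.544, -0.453, 0.451]
force: [0.3, -0.5, 0.8]
grip_width: 0.8
```

```bash
python3 - <<'E'
from h import *
st(); p,r=pose(); print(r.T@(np.array([369,-305,p[2]])-p))
E
```

```text
t 9.55 tcp [499.6 112.8 265.6] x-axis [ 0.183 -0.983 -0.001] y [-0.003  0.    -1.   ] F [ 0.3 -0.5  0.8] T [-0.06  0.01 -0.03] w 0.8 q [-0.01  0.26  1.47 -0.    1.41  1.38]
[ 386.91599351    0.39039092 -204.80316349]
```

>>> drive_tool:
  gripper: [0.2,0.2,0.2,0.2,0.2,0.2,0.2,0.2,0.2,0.2,0.2,0.2,0.2,0.2,0.2]
  offset:
    - [0.0298,0.003,-0.0158]
    - [0.0298,0.003,-0.0158]
    - [0.0298,0.003,-0.0158]
    - [0.0298,0.003,-0.0158]
    - [0.0298,0.003,-0.0158]
    - [0.0298,0.003,-0.0158]
    - [0.0298,0.003,-0.0158]
    - [0.0298,0.003,-0.0158]
    - [0.0298,0.003,-0.0158]
    - [0.0298,0.003,-0.0158]
    - [0.0298,0.003,-0.0158]
    - [0.0298,0.003,-0.0158]
    - [0.0298,0.003,-0.0158]
    - [0,0,0]
    - [0,0,0]
  turn: [0,0,0,0,0,0,0,0,0,0,0,0,0,0,0]

```text
time_s: 10.8
eef_pos: [370.6, -306.9, 226.5]
ee_rot: [0.545, -0.544, 0.452, -0.45]
force: [-0.2, -0.4, 0.4]
grip_width: 0.796
```

```bash
cat > scoop.py <<'E'
from h import *
import sys
st(); name=sys.argv[1]
p,d,ps=snap('wrist',name); W,u,v=cloud('wrist',d,ps=ps); x,y,z=W.T
def rect(m,nm):
    c,s,a=cv2.minAreaRect(W[m][:,:2].astype(np.float32)); print(nm,m.sum(),np.median(z[m]).round(1),np.round(c,1),np.round(s,1),round(a,1))
near=lambda X,Y,r:np.hypot(x-X,y-Y)<r
rect((abs(z-57)<4)&near(369,-305,60),'handle')
rect((abs(z-34)<4)&near(480,-285,85),'walls')
for q in ('scoop','scoop_grip','scoop_nose','flange','bushing_1'):
    print(q,[(round(r['score'],2),toW('wrist',r['centre'],ps).round(0)) for r in ctrl.pinpoint('wrist',q)[:2]])
E
python3 scoop.py w4
```

```text
t 10.8 tcp [ 370.6 -306.9  226.5] x-axis [ 0.186 -0.983 -0.003] y [-0.002  0.003 -1.   ] F [-0.2 -0.4  0.4] T [0.01 0.01 0.04] w 0.796 q [-0.94  0.22  1.63  0.    1.29  0.45]
handle 762 57.6 [ 371.2 -306.7] [78.7 11.9] 9.5
walls 2075 34.2 [ 471.4 -289.1] [126.1  92.1] 9.9
scoop [(0.64, array([ 483., -287.,   -1.]))]
scoop_grip [(0.93, array([ 375., -306.,   41.]))]
scoop_nose [(0.8, array([ 547., -274.,   -1.]))]
flange [(0.83, array([ 461., -293.,   -0.]))]
bushing_1 [(0.67, array([ 514., -259.,    0.])), (0.61, array([ 522., -304.,    4.]))]
```

View pics/w4.png

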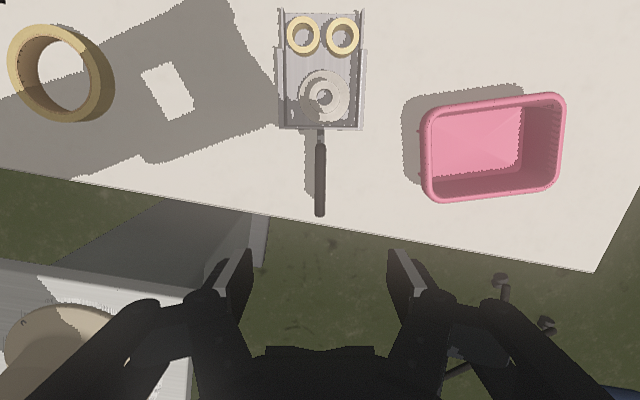

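>>> drive_tool:
  gripper: [0.3,0.3,0.3,0.3,0.3,0.3,0.3,0.3,0.3]
  offset:
    - [-0.0004,0.03,-0.0123]
    - [0,0.035,0]
    - [0,0.035,0]
    - [0,0.035,0]
    - [0,0.035,0]
    - [0,0.02,0]
    - [0,0.0125,0]
    - [0,0,0]
    - [0,0,0]
  turn: [1.2,0,0,0,0,0,0,0,0]

```text
time_s: 11.85
eef_pos: [359.6, -307.9, 25.7]
ee_rot: [0.541, -0.541, 0.456, -0.456]
force: [-0.1, 0.9, 0.9]
grip_width: 0.703
```

```bash
python3 scoop.py w5
```

```text
t 11.85 tcp [ 359.6 -307.9   25.7] x-axis [ 0.169 -0.986 -0.   ] y [-0.  0. -1.] F [-0.1  0.9  0.9] T [-0.02 -0.04 -0.05] w 0.703 q [-0.96  0.49  1.87  0.    0.79  0.44]
handle 5586 57.6 [ 366.7 -305.5] [67.8 67.1] 52.1
walls 10748 34.0 [ 441.6 -294.1] [70.5 92.8] 9.5
scoop []
scoop_grip [(0.62, array([ 376., -306.,   40.]))]
scoop_nose []
flange [(0.81, array([ 459., -296.,    4.]))]
bushing_1 [(0.35, array([ 463., -297.,    3.]))]
```

View pics/w5.png

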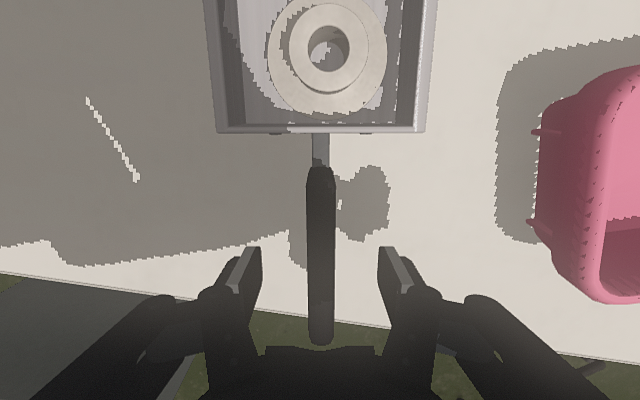

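>>> drive_tool:
  gripper: [1,1,1,1,1,1,1,1,1,1,1,1]
  offset:
    - [0,0,0]
    - [0,0,0]
    - [0,0,0]
    - [0,0,0]
    - [0,0,0]
    - [0,0,0]
    - [0,0,0]
    - [0,0,0]
    - [0,-0.003,0]
    - [0,-0.003,0]
    - [0,-0.004,0]
    - [0,0,0]
  turn: [0,0,0,0,0,0,0,0,0,0,0,0]
  force: 20

```text
time_s: 13.15
eef_pos: [359.4, -308.4, 36.2]
ee_rot: [-0.54, 0.541, -0.456, 0.456]
force: [-0.5, -0.3, -2.3]
grip_width: 0.135
```

```bash
cat > tilt.py <<'E'
# tilt of the scoop: fit line to the side-wall tops/rear wall seen by scene camera & wrist cam in the tool frame
from h import *
import sys
st(); name=sys.argv[1]
p,d,ps=snap('wrist',name); W,u,v=cloud('wrist',d,ps=ps)
P,r=ps; ax=np.array([r[0,2],r[1,2],0]); ax/=np.linalg.norm(ax); lat=np.array([-ax[1],ax[0],0])
D=W-P; s=D@ax; l=D@lat; z=W[:,2]
# outer walls at |l| ~ 40..43
for side in (1,-1):
    m=(abs(l*side-42)<2.5)&(s>10)&(s<260)
    for a in range(20,220,10):
        k=m&(abs(s-a)<5)
        if k.sum()>3: print(side,a,round(float(np.percentile(z[k],95)),1),int(k.sum()),end=' | ')
    print()
E
python3 tilt.py w6; python3 -c "
from h import *
snap('scene','s6')
import cv2
a=cv2.imread('pics/s6.png')[230:330,270:430]; cv2.imwrite('pics/s6c.png',cv2.resize(a,(800,500),interpolation=2))"
```

```text
t 13.15 tcp [ 359.4 -308.4   36.2] x-axis [ 0.168 -0.986  0.   ] y [-0. -0. -1.] F [-0.5 -0.3 -2.3] T [0.03 0.34 0.13] w 0.135 q [-0.96  0.47  1.86 -0.    0.81  0.44]
1 20 1.2 125 | 1 30 1.2 124 | 1 40 1.2 129 | 1 50 1.2 143 | 1 60 1.1 118 | 1 70 42.3 454 | 1 80 41.8 631 | 1 90 41.2 666 | 1 100 40.8 710 | 1 110 40.2 731 | 1 120 39.4 533 | 1 130 15.7 46 | 
-1 20 1.5 116 | -1 30 1.2 121 | -1 40 0.9 133 | -1 50 1.1 137 | -1 60 1.1 120 | -1 70 42.3 456 | -1 80 41.8 631 | -1 90 41.3 668 | -1 100 40.7 697 | -1 110 40.1 739 | -1 120 39.7 507 | -1 130 16.9 37 |
```

View pics/s6c.png

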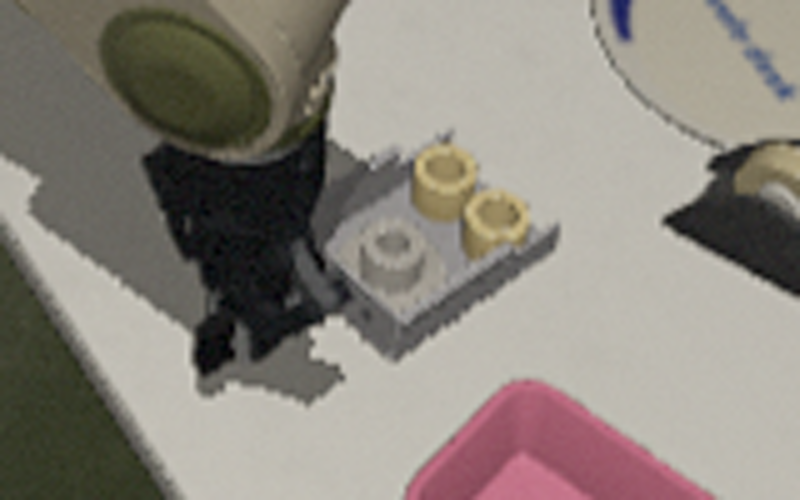

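View pics/w6.png

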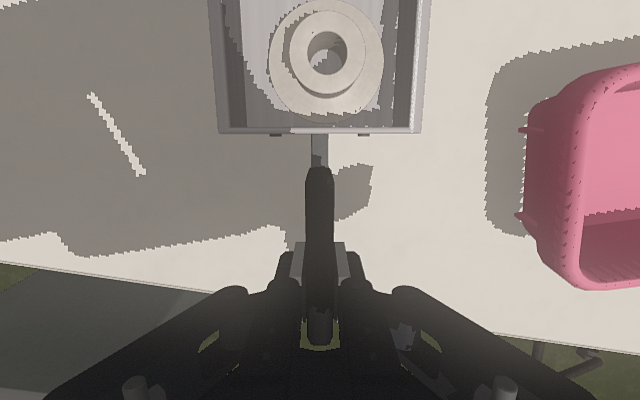

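>>> drive_tool:
  gripper: [1,1,1,1,1,1,1,1,1,1,1]
  offset:
    - [0,0.005,0]
    - [0,0.005,0]
    - [0,0.001,0]
    - [0,0,0]
    - [0,0,0]
    - [0,0,0]
    - [0,0,0]
    - [0,0,0]
    - [0,-0.003,0]
    - [0,-0.003,0]
    - [0,0,0]
  turn: [0,0,0,0,0,0,0,0,0,0,0]
  force: 120

```text
time_s: 14.17
eef_pos: [359.3, -308.1, 30.5]
ee_rot: [0.54, -0.54, 0.456, -0.456]
force: [-0.2, 0.8, -4.0]
grip_width: 0.117
```

```bash
python3 tilt.py w7
```

```text
t 14.17 tcp [ 359.3 -308.1   30.5] x-axis [ 0.168 -0.986 -0.   ] y [-0.  0. -1.] F [-0.2  0.8 -4. ] T [-0.07  0.49  0.  ] w 0.117 q [-0.96  0.48  1.87 -0.    0.8   0.44]
1 20 1.1 129 | 1 30 1.2 134 | 1 40 1.0 139 | 1 50 1.0 148 | 1 60 1.3 136 | 1 70 40.1 423 | 1 80 40.1 686 | 1 90 40.1 728 | 1 100 40.0 786 | 1 110 40.0 824 | 1 120 39.5 464 | 1 130 12.4 23 | 
-1 20 1.0 127 | -1 30 1.0 134 | -1 40 1.3 148 | -1 50 1.3 144 | -1 60 1.2 141 | -1 70 39.9 410 | -1 80 39.8 665 | -1 90 39.8 699 | -1 100 39.7 736 | -1 110 39.7 780 | -1 120 39.2 395 | -1 130 13.0 10 |
```

>>> drive_tool:
  gripper: [1,1,1,1,1,1,1,1,1]
  offset:
    - [0,-0.008,0]
    - [0,-0.012,0]
    - [0,-0.015,0]
    - [0,-0.015,0]
    - [0,-0.015,0]
    - [0,-0.012,0]
    - [0,-0.008,0]
    - [0,0,0]
    - [0,0,0]
  turn: [0,0,0,0,0,0,0,0,0]

```text
time_s: 14.97
eef_pos: [359.3, -308.1, 115.4]
ee_rot: [-0.54, 0.54, -0.456, 0.456]
force: [-0.1, -0.3, -4.1]
grip_width: 0.123
```

```bash
python3 tilt.py w8; cat > bin.py <<'E'
from h import *
import sys
e=np.array([np.cos(np.radians(8.6)),np.sin(np.radians(8.6))]); f=np.array([-e[1],e[0]])
for n in ('top','scene'):
    p,d,ps=snap(n,n+sys.argv[1]); W,u,v=cloud(n,d)
    z=W[:,2]; s=(W[:,:2]-[625,94.5])@e; l=(W[:,:2]-[625,94.5])@f
    m=(abs(z-176.5)<5)&(s>-40)&(s<220)&(abs(l)<220)
    c,sz,a=cv2.minAreaRect(W[m][:,:2].astype(np.float32)); print(n,'riser',np.round(c,1),np.round(sz,1),round(a,2))
    for L in (-200,-150,-100,-50,0,100,200):
        k=m&(abs(l-L)<12)
        if k.sum()>5: print('   edge l',L,'s front',np.percentile(s[k],1).round(1), end='')
    print()
    col=p[v,u].astype(int); blue=(col[:,2]>col[:,0]+25)
    k=blue&(s>-40)&(s<120)&(l>-215)&(l<0)&(z>46)&(z<57)
    print('  rim n',k.sum(),'z',np.median(z[k]).round(1),'s',np.percentile(s[k],[1,99]).round(1),'l',np.percentile(l[k],[1,99]).round(1))
    b=[(round(r['score'],2),toW(n,r['centre'])) for r in ctrl.pinpoint(n,'bin')[:2]]
    print('  bin',[(q,w.round(0),'s,l',((w[:2]-[625,94.5])@e).round(1),((w[:2]-[625,94.5])@f).round(1)) for q,w in b])
E
python3 bin.py 8
```

```text
t 14.97 tcp [ 359.3 -308.1  115.4] x-axis [ 0.168 -0.986 -0.   ] y [-0.  0. -1.] F [-0.1 -0.3 -4.1] T [-0.13  0.52  0.04] w 0.123 q [-0.96  0.33  1.8  -0.    1.01  0.44]
1 20 1.2 63 | 1 30 1.4 65 | 1 40 1.5 66 | 1 50 1.3 67 | 1 60 1.2 13 | 1 70 124.1 425 | 1 80 124.0 677 | 1 90 123.8 704 | 1 100 123.7 754 | 1 110 123.6 817 | 1 120 123.0 465 | 1 130 97.3 22 | 
-1 20 1.3 62 | -1 30 1.5 66 | -1 40 1.5 66 | -1 50 1.2 70 | -1 60 1.6 10 | -1 70 124.2 425 | -1 80 123.8 668 | -1 90 123.7 705 | -1 100 123.6 755 | -1 110 123.4 812 | -1 120 123.0 462 | -1 130 95.4 19 | 
top riser [713.7 107.8] [182.3 440.2] 8.39
   edge l -200 s front 0.3   edge l -150 s front -1.0   edge l -100 s front 2.0   edge l -50 s front 0.3   edge l 0 s front 1.3   edge l 100 s front 1.1   edge l 200 s front 1.6
  rim n 98 z 50.7 s [-11.1  37.5] l [-184.7  -42.5]
  bin [(0.81, array([ 437., -480.,   -1.]), 's,l', np.float64(-271.3), np.float64(-540.1)), (0.65, array([694., -16.,   2.]), 's,l', np.float64(51.6), np.float64(-119.1))]
scene riser [714.4 107.6] [183.8 439.3] 8.36
   edge l -200 s front 2.4   edge l -150 s front 0.8   edge l -100 s front 1.0   edge l -50 s front 1.7   edge l 0 s front 1.3   edge l 100 s front 1.2   edge l 200 s front 1.1
  rim n 157 z 49.3 s [-11.7  98.1] l [-193.8  -49.8]
  bin [(0.89, array([688., -16.,   4.]), 's,l', np.float64(46.1), np.float64(-118.6)), (0.84, array([ 441., -486.,    3.]), 's,l', np.float64(-268.4), np.float64(-546.2))]
```

```bash
python3 -c "
import cv2
a=cv2.imread('pics/scene8.png')[120:300,250:450]; b=cv2.imread('pics/w8.png')
cv2.imwrite('pics/c8.png',cv2.hconcat([cv2.resize(a,(444,400),interpolation=2),cv2.resize(b,(356,400))]))"
```

```text
(no output)
```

View pics/c8.png

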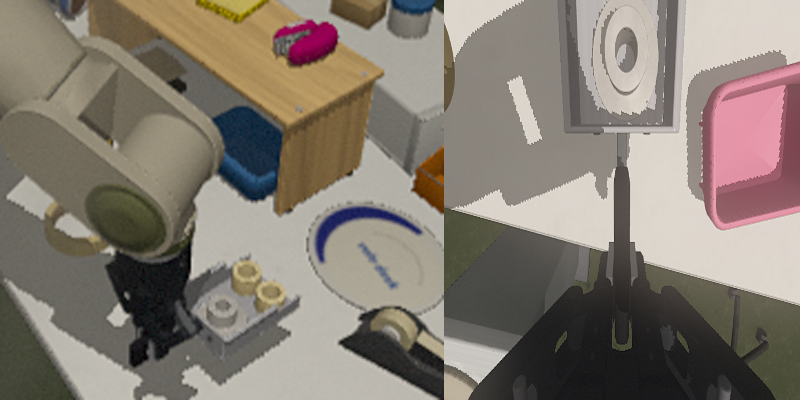

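>>> drive_tool:
  gripper: [1,1,1,1,1,1,1,1,1,1,1,1,1,1,1,1]
  offset:
    - [0,0,0]
    - [-0.01,0,0.0026]
    - [-0.02,0,0.0052]
    - [-0.02,0,0.0052]
    - [-0.02,0,0.0052]
    - [-0.02,0,0.0052]
    - [-0.02,0,0.0052]
    - [-0.02,0,0.0052]
    - [-0.02,0,0.0052]
    - [-0.02,0,0.0052]
    - [-0.02,0,0.0052]
    - [-0.02,0,0.0052]
    - [-0.02,0,0.0052]
    - [-0.01,0,0.0026]
    - [0,0,0]
    - [0,0,0]
  turn: [1.2,0,0,0,0,0,0,0,0,0,0,0,0,0,0,0]

```text
time_s: 16.55
eef_pos: [385.5, -61.1, 115.6]
ee_rot: [-0.536, 0.536, -0.461, 0.461]
force: [0.6, -0.2, -4.2]
grip_width: 0.123
```

```bash
python3 tilt.py w9; cat > sl.py <<'E'
from h import *
e=np.array([np.cos(np.radians(8.4)),np.sin(np.radians(8.4))]); f=np.array([-e[1],e[0]])
def SL(w): return np.array([(np.asarray(w)[:2]-[626,94.6])@e,(np.asarray(w)[:2]-[626,94.6])@f])
E
python3 - <<'E'
from sl import *
p,r=pose(); print('tcp s,l',SL(p),'z',p[2]); print('tool z in s,l',e@r[:2,2],f@r[:2,2],'tool x',e@r[:2,0],f@r[:2,0])
d=np.load('w9.npz')['d']; pic=np.load('w9.npz')['p']
W,u,v=cloud('wrist',d); z=W[:,2]; sl=np.array([(W[:,:2]-[626,94.6])@e,(W[:,:2]-[626,94.6])@f]).T
col=pic[v,u].astype(int); blue=(col[:,2]>col[:,0]+20)
k=blue&(z>44)&(z<58)&(sl[:,0]>-40)&(sl[:,0]<120)&(abs(sl[:,1]+118)<100)
print(k.sum(),np.median(z[k]) if k.any() else 0, np.percentile(sl[k],[1,99],axis=0) if k.any() else '')
E
```

```text
t 16.55 tcp [385.5 -61.1 115.6] x-axis [ 0.149 -0.989 -0.   ] y [-0.  0. -1.] F [ 0.6 -0.2 -4.2] T [-0.09  0.55  0.  ] w 0.123 q [-0.46  0.17  2.03  0.    0.95  0.96]
1 20 1.1 61 | 1 30 1.3 65 | 1 40 1.1 69 | 1 50 1.2 68 | 1 60 1.1 11 | 1 70 124.4 430 | 1 80 124.1 671 | 1 90 124.1 708 | 1 100 123.8 753 | 1 110 123.7 813 | 1 120 123.3 471 | 1 130 97.6 26 | 
-1 20 1.5 64 | -1 30 1.4 66 | -1 40 1.4 67 | -1 50 1.4 70 | -1 60 1.2 10 | -1 70 124.3 421 | -1 80 124.0 675 | -1 90 123.9 700 | -1 100 123.9 757 | -1 110 123.5 797 | -1 120 123.0 469 | -1 130 96.6 21 | 
tcp s,l [-260.70089392 -119.4851882 ] z 115.58725295330707
tool z in s,l 0.9999985659994575 0.0016917095687104344 tool x 0.0016917097354433915 -0.9999985690559284
0 0
```

View pics/w9.png

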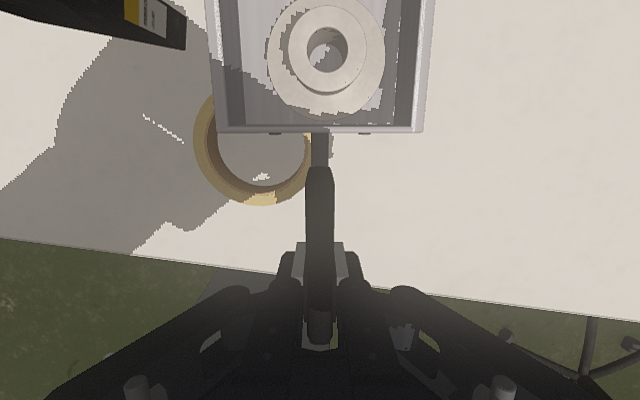

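>>> drive_tool:
  gripper: [1,1,1,1,1,1,1,1,1,1,1,1]
  offset:
    - [-0.0017,0,0.007]
    - [0,0,0.012]
    - [0,0,0.016]
    - [0,0,0.018]
    - [0,0,0.018]
    - [0,0,0.016]
    - [0,0.003,0.012]
    - [0,0.006,0.007]
    - [0,0.008,0]
    - [0,0.005,0]
    - [0,0,0]
    - [0,0,0]
  turn: [0,0,0,0,0,0,0,0,0,0,0,0]

```text
time_s: 17.6
eef_pos: [489.6, -44.5, 93.2]
ee_rot: [-0.535, 0.536, -0.462, 0.461]
force: [-0.4, 0.8, -4.6]
grip_width: 0.123
```

```bash
python3 tilt.py w10; python3 - <<'E'
from sl import *
p,r=pose(); print('tcp s,l',SL(p),'z',p[2])
for n in('scene','top'): snap(n,n+'10')
a=cv2.imread('pics/scene10.png')[110:250,240:440]; b=cv2.imread('pics/w10.png')
cv2.imwrite('pics/c10.png',cv2.hconcat([cv2.resize(a,(500,350),interpolation=2),cv2.resize(b,(300,350))]))
E
```

```text
t 17.6 tcp [489.6 -44.5  93.2] x-axis [ 0.147 -0.989 -0.001] y [-0.001  0.    -1.   ] F [-0.4  0.8 -4.6] T [-0.13  0.52  0.02] w 0.123 q [-0.33  0.4   1.77 -0.    0.97  1.09]
1 20 1.0 72 | 1 30 1.3 79 | 1 40 1.0 74 | 1 50 1.4 81 | 1 60 1.5 36 | 1 70 101.9 423 | 1 80 101.7 671 | 1 90 101.5 705 | 1 100 101.3 755 | 1 110 101.2 806 | 1 120 100.7 479 | 1 130 74.5 25 | 
-1 20 1.3 74 | -1 30 1.5 81 | -1 40 1.6 74 | -1 50 1.4 82 | -1 60 1.2 37 | -1 70 101.7 427 | -1 80 101.6 667 | -1 90 101.5 699 | -1 100 101.3 748 | -1 110 101.1 795 | -1 120 100.6 470 | -1 130 73.4 17 | 
tcp s,l [-154.95081958 -117.78184973] z 93.64679465363739
```

View pics/c10.png

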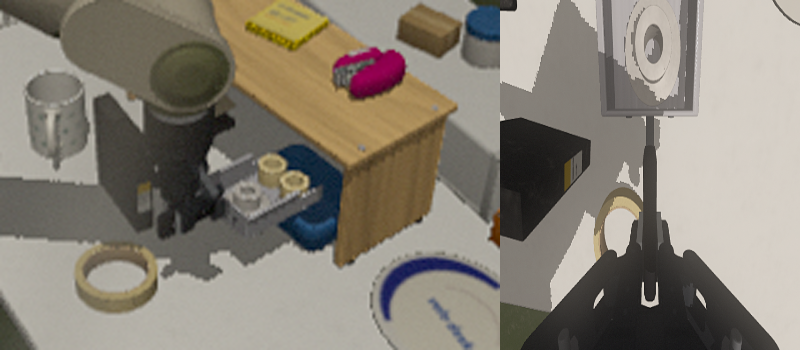

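>>> drive_tool:
  gripper: [1,1,1,1,1,1,1,1]
  offset:
    - [0,0.004,0]
    - [0,0.005,0]
    - [0,0.004,0]
    - [0,0,0]
    - [0,0,0]
    - [0,0,0]
    - [0,0,0]
    - [0,0,0]
  turn: [0,0,0,0,0,0,0,0]
  force: 20

```text
time_s: 18.42
eef_pos: [490.3, -44.4, 80.6]
ee_rot: [0.536, -0.536, 0.462, -0.462]
force: [0.4, -0.0, -3.7]
grip_width: 0.119
```

```bash
python3 tilt.py w11; python3 bin.py 11 | grep -E "rim|bin"
```

```text
t 18.42 tcp [490.3 -44.4  80.6] x-axis [ 0.148 -0.989  0.   ] y [ 0. -0. -1.] F [ 0.4 -0.  -3.7] T [-0.05  0.42  0.06] w 0.119 q [-0.33  0.42  1.78  0.    0.94  1.09]
1 20 1.0 83 | 1 30 1.2 84 | 1 40 1.3 90 | 1 50 1.5 87 | 1 60 1.5 50 | 1 70 89.4 429 | 1 80 89.4 669 | 1 90 89.0 702 | 1 100 88.9 759 | 1 110 88.8 804 | 1 120 88.3 486 | 1 130 62.4 26 | 
-1 20 1.0 82 | -1 30 1.1 86 | -1 40 1.5 87 | -1 50 1.3 90 | -1 60 1.1 51 | -1 70 89.5 420 | -1 80 89.1 665 | -1 90 89.1 708 | -1 100 88.9 752 | -1 110 88.7 796 | -1 120 88.4 462 | -1 130 62.8 22 | 
  rim n 60 z 49.7 s [-9.9 37. ] l [-185.8  -41.9]
  bin [(0.68, array([ 438., -480.,   -2.]), 's,l', np.float64(-270.6), np.float64(-540.2)), (0.61, array([692., -20.,   6.]), 's,l', np.float64(49.0), np.float64(-123.4))]
  rim n 134 z 49.8 s [-11.5  97.8] l [-192.7  -48.4]
  bin [(0.96, array([689., -18.,   1.]), 's,l', np.float64(46.4), np.float64(-120.8)), (0.89, array([ 442., -481.,    1.]), 's,l', np.float64(-266.6), np.float64(-542.0))]
```

>>> drive_tool:
  gripper: [1,1,1,1,1,1,1,1]
  offset:
    - [0,-0.003,0.001]
    - [0,-0.004,0.002]
    - [0,-0.005,0.002]
    - [0,-0.005,0.003]
    - [0,-0.004,0.002]
    - [0,0,0]
    - [0,0,0]
    - [0,0,0]
  turn: [0,0,0,0,0,0,0,0]
  force: 20

```text
time_s: 19.33
eef_pos: [500.0, -42.9, 101.4]
ee_rot: [-0.536, 0.536, -0.462, 0.461]
force: [-0.9, -0.2, -4.2]
grip_width: 0.123
```

```bash
python3 tilt.py w12
```

```text
t 19.33 tcp [500.  -42.9 101.4] x-axis [ 0.148 -0.989 -0.   ] y [-0.001  0.    -1.   ] F [-0.9 -0.2 -4.2] T [-0.1   0.58  0.03] w 0.123 q [-0.32  0.41  1.73 -0.    1.    1.1 ]
1 20 1.5 68 | 1 30 1.4 67 | 1 40 1.4 76 | 1 50 1.1 75 | 1 60 0.8 26 | 1 70 110.2 427 | 1 80 109.9 674 | 1 90 109.7 707 | 1 100 109.7 753 | 1 110 109.5 808 | 1 120 108.9 479 | 1 130 82.9 25 | 
-1 20 1.1 69 | -1 30 1.4 70 | -1 40 1.2 76 | -1 50 1.1 77 | -1 60 1.1 28 | -1 70 110.1 424 | -1 80 109.8 669 | -1 90 109.8 712 | -1 100 109.5 747 | -1 110 109.4 799 | -1 120 108.9 469 | -1 130 82.2 20 |
```

>>> drive_tool:
  gripper: [1,1,1,0.875,0.875,0.875,0.87,0.87,0.87]
  offset:
    - [0,0.005,-0.002]
    - [0,0.006,-0.003]
    - [0,0.005,-0.002]
    - [0,0,0]
    - [0,0,0]
    - [0,0,0]
    - [0,0,0]
    - [0,0,0]
    - [0,0,0]
  turn: [0,0,0,0,0,0,0,0,0]
  force: 20

```text
time_s: 20.13
eef_pos: [493.4, -44.0, 85.8]
ee_rot: [0.536, -0.536, 0.462, -0.462]
force: [0.2, 0.1, -4.3]
grip_width: 0.131
```

```bash
python3 tilt.py w13
```

```text
t 20.13 tcp [493.4 -44.   85.8] x-axis [ 0.148 -0.989  0.   ] y [ 0. -0. -1.] F [ 0.2  0.1 -4.3] T [-0.06  0.57  0.02] w 0.131 q [-0.33  0.42  1.76 -0.    0.96  1.1 ]
1 20 1.2 75 | 1 30 1.0 82 | 1 40 1.3 85 | 1 50 1.5 86 | 1 60 1.3 44 | 1 70 94.6 422 | 1 80 94.4 668 | 1 90 94.4 707 | 1 100 94.2 757 | 1 110 93.9 810 | 1 120 93.7 477 | 1 130 67.2 23 | 
-1 20 1.4 79 | -1 30 1.2 80 | -1 40 1.4 85 | -1 50 1.2 85 | -1 60 1.4 47 | -1 70 94.6 418 | -1 80 94.4 670 | -1 90 94.3 702 | -1 100 94.1 748 | -1 110 94.0 807 | -1 120 93.4 463 | -1 130 66.2 23 |
```

>>> drive_tool:
  gripper: [0.865,0.865,0.865,0.86,0.86,0.86]
  offset:
    - [0,0,0]
    - [0,0,0]
    - [0,0,0]
    - [0,0,0]
    - [0,0,0]
    - [0,0,0]
  turn: [0,0,0,0,0,0]
  force: 20

```text
time_s: 20.68
eef_pos: [493.5, -44.0, 85.8]
ee_rot: [0.536, -0.535, 0.461, -0.462]
force: [-0.3, -0.1, -1.0]
grip_width: 0.141
```

```bash
python3 tilt.py w14
```

```text
t 20.68 tcp [493.5 -44.   85.8] x-axis [ 0.147 -0.989  0.   ] y [ 0.001 -0.    -1.   ] F [-0.3 -0.1 -1. ] T [ 0.04  0.07 -0.07] w 0.141 q [-0.33  0.42  1.76  0.    0.96  1.1 ]
1 20 1.3 77 | 1 30 1.3 86 | 1 40 1.1 82 | 1 50 1.2 89 | 1 60 0.9 38 | 1 70 92.5 454 | 1 80 91.9 642 | 1 90 91.6 683 | 1 100 90.9 705 | 1 110 90.5 755 | 1 120 89.8 513 | 1 130 67.1 42 | 
-1 20 1.1 75 | -1 30 1.0 82 | -1 40 1.2 86 | -1 50 1.3 86 | -1 60 1.3 40 | -1 70 92.3 455 | -1 80 91.7 638 | -1 90 91.5 674 | -1 100 90.9 708 | -1 110 90.3 747 | -1 120 89.8 515 | -1 130 65.8 46 |
```

>>> drive_tool:
  gripper: [0.866,0.866,0.866,0.866,0.866,0.866,0.866,0.866,0.866,0.866]
  offset:
    - [0,0,0]
    - [0,-0.003,0.001]
    - [0,-0.005,0.002]
    - [0,-0.006,0.003]
    - [0,-0.006,0.003]
    - [0,-0.006,0.004]
    - [0,-0.006,0.004]
    - [0,-0.005,0.004]
    - [0,-0.003,0.003]
    - [0,0,0]
  turn: [0,0,0,0,0,0,0,0,0,0]
  force: 20

```text
time_s: 21.57
eef_pos: [517.9, -40.4, 126.3]
ee_rot: [0.536, -0.535, 0.461, -0.462]
force: [0.5, 0.8, -0.9]
grip_width: 0.138
```

```bash
python3 tilt.py w15; python3 - <<'E'
from sl import *
p,r=pose(); print('tcp s,l',SL(p),'z',p[2])
snap('scene','s15')
a=cv2.imread('pics/s15.png')[110:250,240:440]; b=cv2.imread('pics/w15.png')
cv2.imwrite('pics/c15.png',cv2.hconcat([cv2.resize(a,(500,350),interpolation=2),cv2.resize(b,(300,350))]))
E
```

```text
t 21.57 tcp [517.9 -40.4 126.3] x-axis [ 0.148 -0.989  0.001] y [ 0.002 -0.    -1.   ] F [ 0.5  0.8 -0.9] T [ 0.13 -0.14 -0.05] w 0.138 q [-0.3   0.41  1.66  0.    1.08  1.12]
1 20 1.2 61 | 1 30 1.2 59 | 1 40 0.7 5 | 1 50 100.8 31 | 1 60 114.6 260 | 1 70 112.4 444 | 1 80 109.0 437 | 1 90 105.7 432 | 1 100 102.2 432 | 1 110 98.8 433 | 1 120 95.3 428 | 1 130 92.2 341 | 1 140 74.6 71 | 
-1 20 1.1 57 | -1 30 1.0 65 | -1 40 0.7 5 | -1 50 100.2 29 | -1 60 114.4 266 | -1 70 112.5 445 | -1 80 108.9 439 | -1 90 105.1 438 | -1 100 102.2 433 | -1 110 98.9 433 | -1 120 95.2 417 | -1 130 92.0 345 | -1 140 75.4 67 | 
tcp s,l [-126.94818592 -117.69033467] z 125.92848858944322
```

View pics/c15.png

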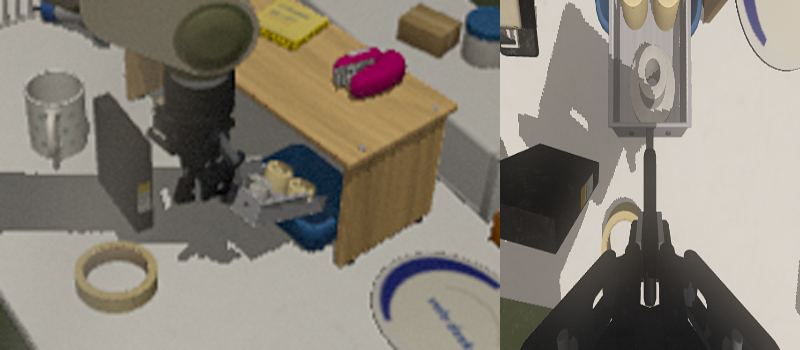

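>>> drive_tool:
  gripper: [0.866,0.866,0.866,0.866,0.866,0.866,0.866,0.866,0.866,0.866]
  offset:
    - [0,-0.004,0.003]
    - [0,-0.006,0.005]
    - [0,-0.006,0.006]
    - [0,-0.006,0.006]
    - [0,-0.005,0.005]
    - [0,-0.005,0.006]
    - [0,-0.004,0.005]
    - [0,0,0]
    - [0,0,0]
    - [0,0,0]
  turn: [0,0,0,0,0,0,0,0,0,0]
  force: 20

```text
time_s: 22.5
eef_pos: [552.9, -35.1, 161.8]
ee_rot: [0.536, -0.535, 0.461, -0.462]
force: [1.1, 0.3, -0.3]
grip_width: 0.137
```

```bash
cat > chk.py <<'E'
import subprocess,sys
n=sys.argv[1]; print(subprocess.run(['python3','tilt.py','w'+n],capture_output=True,text=True).stdout)
from sl import *
p,r=pose(); print('tcp s,l',SL(p),'z',p[2])
snap('scene','s'+n)
a=cv2.imread(f'pics/s{n}.png')[110:250,240:440]; b=cv2.imread(f'pics/w{n}.png')
cv2.imwrite(f'pics/c{n}.png',cv2.hconcat([cv2.resize(a,(500,350),interpolation=2),cv2.resize(b,(300,350))]))
E
python3 chk.py 16
```

```text
t 22.5 tcp [552.9 -35.1 161.8] x-axis [ 0.147 -0.989  0.   ] y [ 0.001 -0.    -1.   ] F [ 1.1  0.3 -0.3] T [ 0.17 -0.47 -0.04] w 0.137 q [-0.28  0.44  1.51  0.    1.19  1.15]
1 30 116.5 38 | 1 40 130.3 66 | 1 50 133.1 324 | 1 60 126.6 332 | 1 70 119.3 312 | 1 80 112.1 298 | 1 90 175.3 350 | 1 100 178.1 610 | 1 110 178.4 423 | 1 120 177.8 24 | 
-1 30 116.9 35 | -1 40 130.6 69 | -1 50 132.8 326 | -1 60 126.1 335 | -1 70 119.2 309 | -1 80 112.0 296 | -1 90 176.1 359 | -1 100 178.0 620 | -1 110 178.3 428 | -1 120 177.3 21 | 

tcp s,l [ -91.33460539 -117.65377857] z 161.74457921280487
```

View pics/c16.png

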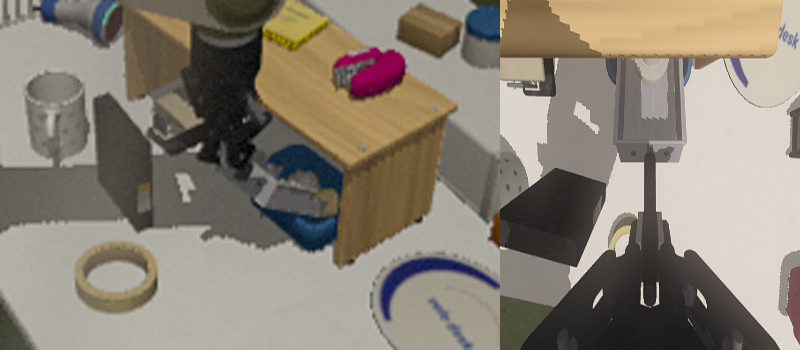

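>>> drive_tool:
  gripper: [0.866,0.866,0.866,0.866,0.866,0.866,0.866,0.866,0.866]
  offset:
    - [0,-0.003,0.003]
    - [0,-0.003,0.004]
    - [0,-0.003,0.005]
    - [0,-0.003,0.005]
    - [0,-0.002,0.004]
    - [0,-0.001,0.003]
    - [0,0,0]
    - [0,0,0]
    - [0,0,0]
  turn: [0,0,0,0,0,0,0,0,0]
  force: 20

```text
time_s: 23.35
eef_pos: [576.4, -31.5, 176.5]
ee_rot: [0.536, -0.535, 0.462, -0.462]
force: [0.4, -0.2, -2.5]
grip_width: 0.136
```

```bash
python3 chk.py 17; python3 bin.py 17 | grep -E "rim|bin"
```

```text
t 23.35 tcp [576.4 -31.5 176.5] x-axis [ 0.147 -0.989 -0.   ] y [ 0.  0. -1.] F [ 0.4 -0.2 -2.5] T [ 0.14 -0.09 -0.02] w 0.136 q [-0.26  0.47  1.41  0.    1.26  1.17]
1 20 128.2 46 | 1 30 137.5 67 | 1 40 140.3 296 | 1 50 132.3 306 | 1 60 122.4 279 | 1 70 177.7 162 | 1 80 178.3 263 | 1 90 178.3 268 | 1 100 178.1 295 | 1 110 178.4 303 | 1 120 178.2 171 | 
-1 20 127.3 45 | -1 30 137.7 68 | -1 40 140.1 301 | -1 50 132.3 300 | -1 60 122.3 278 | -1 70 177.7 163 | -1 80 178.2 261 | -1 90 178.1 269 | -1 100 178.3 290 | -1 110 178.4 317 | -1 120 178.3 163 | 

tcp s,l [ -67.51394161 -117.53830882] z 176.56395454031372
  return _methods._mean(a, axis=axis, dtype=dtype,
  ret = ret.dtype.type(ret / rcount)
Traceback (most recent call last):
  File "bin.py", line 15, in <module>
    print('  rim n',k.sum(),'z',np.median(z[k]).round(1),'s',np.percentile(s[k],[1,99]).round(1),'l',np.percentile(l[k],[1,99]).round(1))
                                                             ~~~~~~~~~~~~~^^^^^^^^^^^^^
IndexError: index -1 is out of bounds for axis 0 with size 0
```

View pics/c17.png

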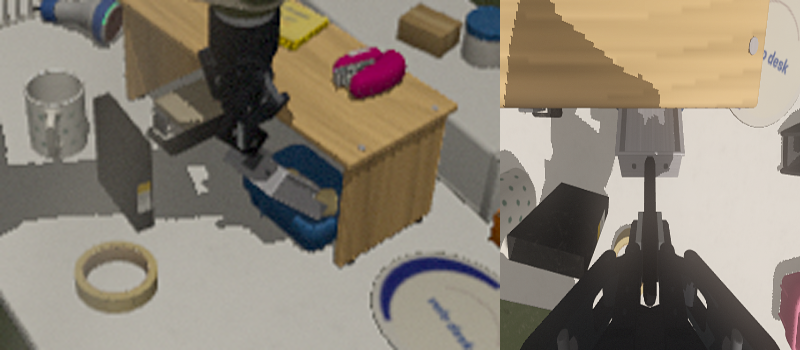

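>>> drive_tool:
  gripper: [0.866,0.866,0.866,0.866,0.866,0.866,0.866,0.866,0.866,0.866]
  offset:
    - [0,-0.004,0.003]
    - [0,-0.004,0.003]
    - [0,-0.003,0.002]
    - [0,0,0]
    - [0,-0.008,0]
    - [0,0.006,0]
    - [0,-0.008,0]
    - [0,0.006,0]
    - [0,0,0]
    - [0,0,0]
  turn: [0,0,0,0,0,0,0,0,0,0]
  force: 20

```text
time_s: 24.33
eef_pos: [584.5, -30.4, 191.4]
ee_rot: [0.536, -0.535, 0.462, -0.462]
force: [1.0, -0.3, -1.5]
grip_width: 0.139
```

```bash
python3 chk.py 18
```

```text
t 24.33 tcp [584.5 -30.4 191.4] x-axis [ 0.147 -0.989 -0.   ] y [ 0.001  0.    -1.   ] F [ 1.  -0.3 -1.5] T [ 0.09 -0.36 -0.04] w 0.139 q [-0.25  0.48  1.37  0.    1.3   1.17]
1 20 146.1 52 | 1 30 151.9 212 | 1 40 146.8 311 | 1 50 134.1 271 | 1 60 177.3 81 | 1 70 178.2 198 | 1 80 178.2 211 | 1 90 178.3 220 | 1 100 178.2 229 | 1 110 178.3 253 | 1 120 178.3 254 | 
-1 20 146.0 55 | -1 30 151.5 227 | -1 40 146.5 309 | -1 50 133.6 269 | -1 60 177.4 84 | -1 70 178.0 199 | -1 80 178.1 213 | -1 90 178.4 226 | -1 100 178.1 240 | -1 110 178.2 253 | -1 120 178.3 249 | 

tcp s,l [ -59.34831183 -117.57878185] z 191.5079696139496
```

```bash
python3 -c "
import cv2
a=cv2.imread('pics/s18.png')[150:220,290:390]; cv2.imwrite('pics/z18.png',cv2.resize(a,(800,560),interpolation=2))"
```

```text
(no output)
```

View pics/z18.png

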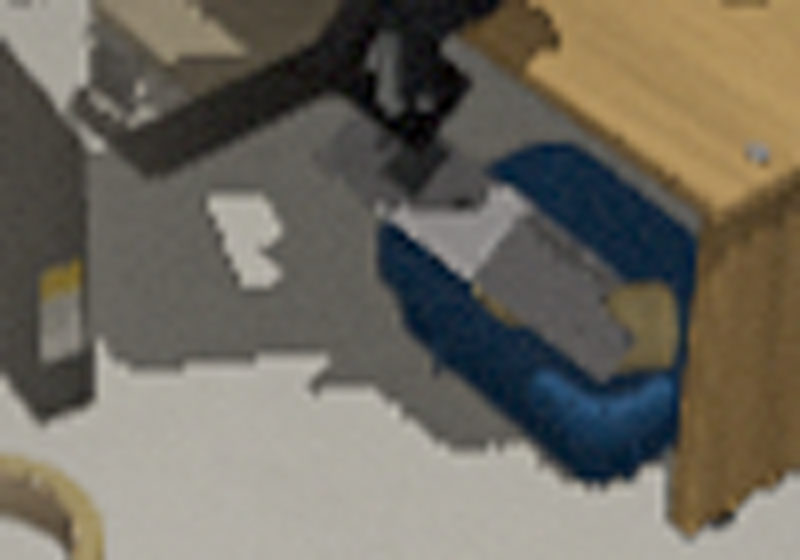

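View pics/w18.png

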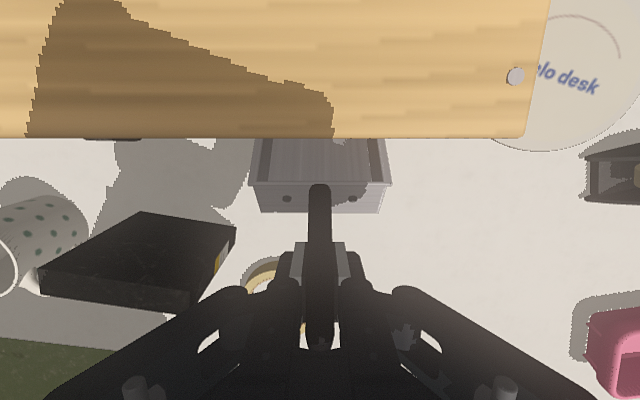

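>>> drive_tool:
  gripper: [0.866,0.866,0.866,0.866,0.866,0.866,0.866,0.866]
  offset:
    - [0,-0.004,0]
    - [0,-0.006,-0.001]
    - [0,-0.007,-0.002]
    - [0,-0.007,-0.002]
    - [0,-0.006,-0.002]
    - [0,0,0]
    - [0,0,0]
    - [0,0,0]
  turn: [0,0,0,0,0,0,0,0]
  force: 20

```text
time_s: 25.1
eef_pos: [577.3, -31.4, 221.5]
ee_rot: [-0.536, 0.536, -0.462, 0.462]
force: [0.1, 0.0, -3.1]
grip_width: 0.139
```

```bash
python3 chk.py 19;python3 -c "
import cv2
a=cv2.imread('pics/s19.png')[150:220,290:390]; cv2.imwrite('pics/z19.png',cv2.resize(a,(800,560),interpolation=2))"
```

```text
t 25.1 tcp [577.3 -31.4 221.5] x-axis [ 0.147 -0.989 -0.   ] y [-0.  0. -1.] F [ 0.1  0.  -3.1] T [-0.02  0.1  -0.  ] w 0.139 q [-0.26  0.44  1.35  0.    1.36  1.17]
1 20 176.1 53 | 1 30 181.7 228 | 1 40 176.0 312 | 1 50 163.2 276 | 1 60 150.7 236 | 1 70 178.1 136 | 1 80 178.2 149 | 1 90 178.4 149 | 1 100 178.5 158 | 1 110 178.5 173 | 1 120 178.2 181 | 1 130 178.3 163 | 
-1 20 176.5 55 | -1 30 181.5 223 | -1 40 175.7 315 | -1 50 163.0 271 | -1 60 150.5 242 | -1 70 177.8 131 | -1 80 178.3 147 | -1 90 178.3 149 | -1 100 178.4 165 | -1 110 178.3 171 | -1 120 178.3 182 | -1 130 178.3 164 | 

tcp s,l [ -66.64976213 -117.52895674] z 221.30665907592459
```

View pics/z19.png

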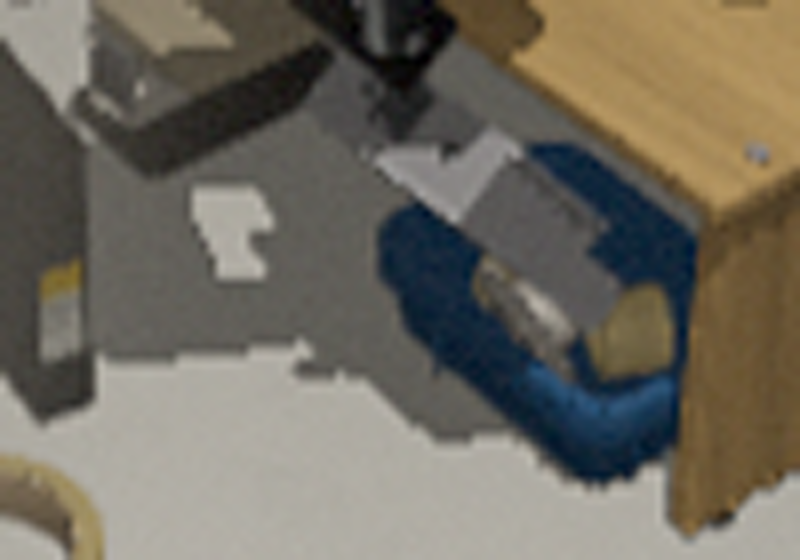

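View pics/w19.png

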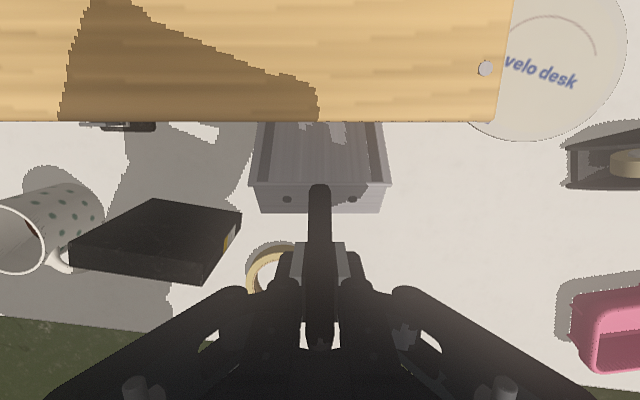

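>>> drive_tool:
  gripper: [0.9,0.9,1,1,1,1,1,1,1,1]
  offset:
    - [0,0,0]
    - [0,-0.003,-0.005]
    - [0,-0.005,-0.01]
    - [0,-0.005,-0.015]
    - [0,0,-0.018]
    - [0,0,-0.018]
    - [0,0,-0.018]
    - [0,0,-0.014]
    - [0,0,-0.007]
    - [0,0,0]
  turn: [0,0,0,0,0,0,0,0,0,0]
  force: 40

```text
time_s: 26.03
eef_pos: [472.6, -47.0, 235.0]
ee_rot: [0.536, -0.535, 0.462, -0.462]
force: [0.0, 0.7, -2.1]
grip_width: 0.134
```

```bash
python3 chk.py 20;python3 -c "
import cv2
a=cv2.imread('pics/s20.png')[150:220,290:390]; cv2.imwrite('pics/z20.png',cv2.resize(a,(800,560),interpolation=2))"; python3 bin.py 20 | grep -E "rim|bin"
```

```text
t 26.03 tcp [472.6 -47.  235. ] x-axis [ 0.147 -0.989  0.   ] y [ 0. -0. -1.] F [ 0.   0.7 -2.1] T [ 0.03  0.01 -0.02] w 0.134 q [-0.35  0.2   1.64 -0.    1.31  1.08]
1 20 190.1 57 | 1 30 194.9 223 | 1 40 189.9 316 | 1 50 176.4 273 | 1 60 164.5 244 | 1 70 152.2 217 | 1 80 139.7 157 | 1 90 105.9 94 | 1 100 1.5 42 | 1 110 1.6 38 | 1 120 1.6 39 | 1 130 1.2 40 | 1 140 1.5 42 | 1 150 1.7 38 | 1 160 1.6 44 | 1 170 52.5 121 | 1 180 0.1 4 | 1 190 5.4 15 | 
-1 20 189.6 56 | -1 30 194.9 229 | -1 40 189.8 315 | -1 50 177.0 278 | -1 60 164.2 240 | -1 70 151.8 216 | -1 80 139.0 156 | -1 90 105.6 92 | -1 100 1.4 37 | -1 110 1.3 40 | -1 120 1.5 39 | -1 130 1.5 36 | -1 140 1.5 47 | -1 150 1.4 41 | -1 160 50.2 72 | -1 170 52.8 77 | -1 190 4.5 30 | 

tcp s,l [-171.57440448 -117.83906412] z 234.99157229429656
  rim n 34 z 50.8 s [-8.4 39. ] l [-186.3  -42.8]
  bin [(0.62, array([ 436., -478.,    2.]), 's,l', np.float64(-272.7), np.float64(-538.1)), (0.44, array([690., -19.,   0.]), 's,l', np.float64(47.0), np.float64(-121.6))]
  rim n 221 z 49.8 s [-12.   96.4] l [-191.8  -45.8]
  bin [(0.73, array([ 442., -484.,    1.]), 's,l', np.float64(-267.9), np.float64(-545.0)), (0.69, array([662., 195.,  -0.]), 's,l', np.float64(51.6), np.float64(93.8))]
```

View pics/z20.png

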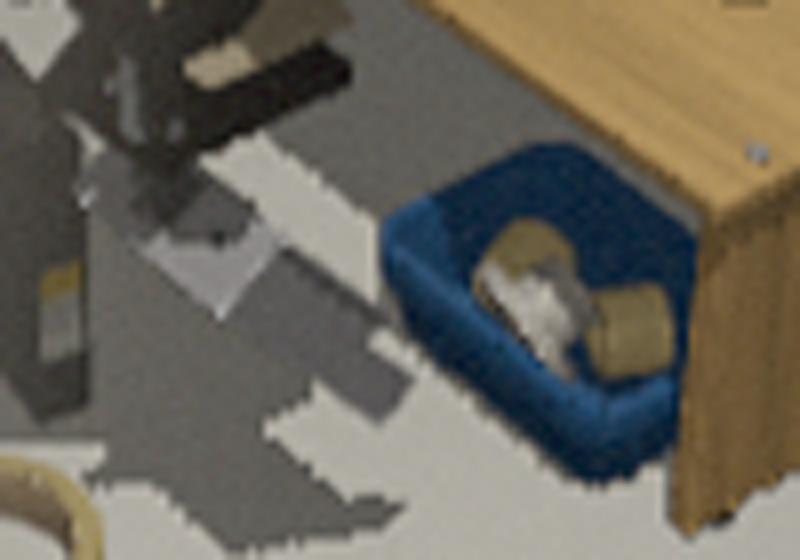

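View pics/w20.png

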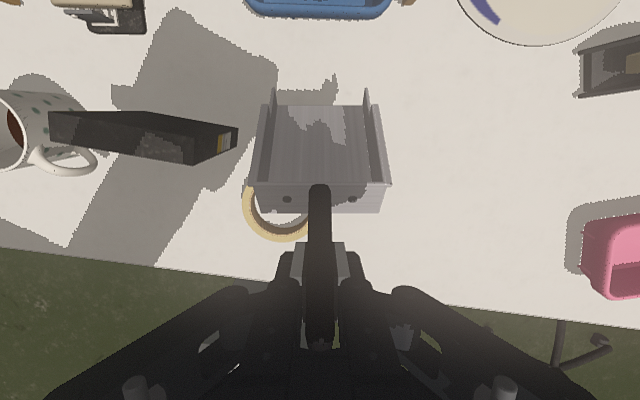

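>>> drive_tool:
  gripper: [1,1,1,1,1,1,1,1,1,1,1,1,1,1,1]
  offset:
    - [0.01,0,-0.0018]
    - [0.02,0,-0.0036]
    - [0.02,0,-0.0036]
    - [0.02,0,-0.0036]
    - [0.02,0,-0.0036]
    - [0.02,0,-0.0036]
    - [0.02,0,-0.0036]
    - [0.02,0,-0.0036]
    - [0.02,0,-0.0036]
    - [0.02,0,-0.0036]
    - [0.02,0,-0.0036]
    - [0.02,0,-0.0036]
    - [0.011,0,-0.002]
    - [0,0,0]
    - [0,0,0]
  turn: [0,0,0,0,0,0,0,0,0,0,0,0,0,0,0]
  force: 40

```text
time_s: 27.58
eef_pos: [465.9, -291.8, 234.3]
ee_rot: [0.536, -0.535, 0.462, -0.462]
force: [-0.3, 1.1, -1.8]
grip_width: 0.133
```

```bash
python3 tilt.py w21
```

```text
t 27.58 tcp [ 465.9 -291.8  234.3] x-axis [ 0.147 -0.989 -0.001] y [-0.     0.001 -1.   ] F [-0.3  1.1 -1.8] T [0.07 0.12 0.  ] w 0.133 q [-0.77  0.37  1.42  0.    1.36  0.65]
1 20 188.8 55 | 1 30 194.2 229 | 1 40 188.8 315 | 1 50 175.9 276 | 1 60 163.3 243 | 1 70 150.9 215 | 1 80 138.5 162 | 1 90 105.0 93 | 1 100 1.7 39 | 1 110 1.8 41 | 1 120 1.8 40 | 1 130 1.8 37 | 1 140 1.5 48 | 1 150 1.0 41 | 1 160 1.6 43 | 1 170 1.5 49 | 1 180 2.1 43 | 1 190 1.6 31 | 
-1 20 188.5 50 | -1 30 194.2 229 | -1 40 189.0 313 | -1 50 175.9 271 | -1 60 163.4 244 | -1 70 150.9 211 | -1 80 138.3 159 | -1 90 104.8 94 | -1 100 1.1 42 | -1 110 1.7 38 | -1 120 0.8 38 | -1 130 1.3 42 | -1 140 1.5 45 | -1 150 1.0 39 | -1 160 1.4 47 | -1 170 1.5 47 | -1 180 1.7 41 | -1 190 1.5 33 |
```

View pics/w21.png

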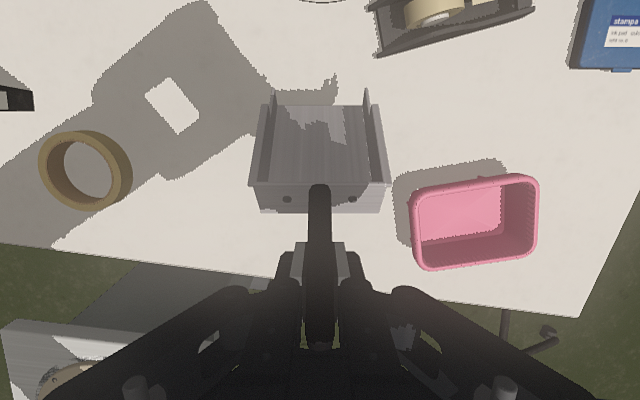

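>>> drive_tool:
  gripper: [1,1,1,1,1,0.87,0.866,0.866,0.866,0.866,0.866,0.866,0.866,0.866,0.866,0.866]
  offset:
    - [0,0.015,0]
    - [0,0.025,0]
    - [0,0.02,0]
    - [0,0.01,0]
    - [0,0.004,0]
    - [0,0,0]
    - [0,0,0]
    - [0,0.004,0]
    - [0,0.003,-0.004]
    - [0,0.005,-0.008]
    - [0,0.005,-0.008]
    - [0,0.005,-0.007]
    - [0,0.006,-0.007]
    - [0,0.007,-0.007]
    - [0,0.004,-0.005]
    - [0,0,0]
  turn: [0,0,0,0,0,0,0,0,0,0,0,0,0,0,0,0]
  force: 20

```text
time_s: 28.97
eef_pos: [419.3, -299.3, 122.5]
ee_rot: [-0.535, 0.536, -0.462, 0.462]
force: [-6.4, -1.0, 7.6]
grip_width: 0.134
```

```bash
python3 chk.py 22
```

```text
t 28.97 tcp [ 419.3 -299.3  122.5] x-axis [ 0.147 -0.989  0.002] y [-0.    -0.002 -1.   ] F [-6.4 -1.   7.6] T [-0.01  0.74  0.07] w 0.134 q [-0.85  0.41  1.67 -0.    1.06  0.58]
1 30 80.1 41 | 1 40 95.2 77 | 1 50 95.9 343 | 1 60 89.6 349 | 1 70 82.6 315 | 1 80 76.0 301 | 1 90 69.0 295 | 1 100 61.9 268 | 1 110 55.7 209 | 1 120 32.5 135 | 1 130 25.5 115 | 1 140 18.5 81 | 1 150 1.3 94 | 1 160 1.4 23 | 
-1 30 80.2 39 | -1 40 94.6 72 | -1 50 95.8 336 | -1 60 89.9 347 | -1 70 82.6 321 | -1 80 75.8 303 | -1 90 69.2 295 | -1 100 61.8 271 | -1 110 55.4 207 | -1 120 32.8 133 | -1 130 25.7 122 | -1 140 18.7 80 | -1 150 1.3 96 | -1 160 1.4 23 | 

tcp s,l [-261.56429651 -359.50420236] z 122.60914640756151
```

View pics/w22.png

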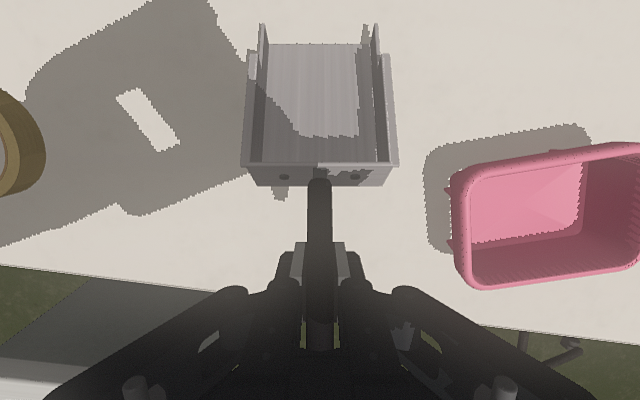

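>>> drive_tool:
  gripper: [0.86,0.86,0.86,0.86,0.86,0.86,0.86,0.86,0.86,0.86,0.86,0.86,0.86]
  offset:
    - [0,0,0]
    - [0,0.005,-0.005]
    - [0,0.006,-0.006]
    - [0,0.006,-0.005]
    - [0,0.006,-0.005]
    - [0,0.007,-0.005]
    - [0,0.007,-0.005]
    - [0,0.007,-0.004]
    - [0,0.007,-0.004]
    - [0,0.008,-0.004]
    - [0,0.008,-0.004]
    - [0,0.007,-0.003]
    - [0,0,0]
  turn: [0,0,0,0,0,0,0,0,0,0,0,0,0]
  force: 20

```text
time_s: 30.15
eef_pos: [370.3, -305.3, 46.1]
ee_rot: [0.536, -0.535, 0.463, -0.461]
force: [-1.4, -0.2, -1.7]
grip_width: 0.143
```

```bash
python3 chk.py 23
```

```text
t 30.15 tcp [ 370.3 -305.3   46.1] x-axis [ 0.147 -0.989 -0.002] y [-0.001  0.002 -1.   ] F [-1.4 -0.2 -1.7] T [-0.06  0.13 -0.11] w 0.143 q [-0.93  0.46  1.84  0.    0.85  0.49]
1 20 1.1 109 | 1 30 1.1 111 | 1 40 1.1 117 | 1 50 1.3 125 | 1 60 47.4 188 | 1 70 46.7 482 | 1 80 45.8 477 | 1 90 44.8 470 | 1 100 43.9 466 | 1 110 42.9 429 | 1 120 42.1 317 | 1 130 22.2 20 | 
-1 20 1.3 111 | -1 30 1.2 113 | -1 40 1.1 118 | -1 50 1.2 128 | -1 60 47.2 223 | -1 70 46.6 547 | -1 80 45.4 567 | -1 90 44.5 587 | -1 100 43.6 616 | -1 110 42.5 647 | -1 120 41.5 561 | -1 130 24.8 108 | 

tcp s,l [-311.01214448 -358.57140439] z 46.8574329974715
```

>>> drive_tool:
  gripper: [0.86,0.86,0.86,0.86,0.86]
  offset:
    - [0,0.006,-0.002]
    - [0,0.006,-0.001]
    - [0,0.004,0]
    - [0,0.002,0]
    - [0,0,0]
  turn: [0,0,0,0,0]
  force: 20

```text
time_s: 30.67
eef_pos: [368.1, -306.1, 29.2]
ee_rot: [0.536, -0.536, 0.462, -0.461]
force: [-0.0, 0.0, -0.4]
grip_width: 0.139
```

```bash
python3 chk.py 24
```

```text
t 30.67 tcp [ 368.1 -306.1   29.2] x-axis [ 0.148 -0.989 -0.001] y [-0.     0.001 -1.   ] F [-0.   0.  -0.4] T [ 0.04  0.07 -0.  ] w 0.139 q [-0.94  0.49  1.85  0.    0.8   0.48]
1 20 1.0 130 | 1 30 1.1 135 | 1 40 1.1 140 | 1 50 1.1 153 | 1 60 35.8 167 | 1 70 36.0 616 | 1 80 36.0 654 | 1 90 36.0 684 | 1 100 36.1 739 | 1 110 36.0 792 | 1 120 35.9 483 | 1 130 10.8 23 | 
-1 20 1.3 124 | -1 30 1.2 134 | -1 40 1.1 143 | -1 50 1.2 157 | -1 60 36.0 163 | -1 70 36.1 602 | -1 80 36.1 640 | -1 90 36.0 691 | -1 100 36.0 736 | -1 110 36.0 794 | -1 120 35.7 478 | -1 130 10.3 25 | 

tcp s,l [-313.59384611 -358.83901071] z 29.41516918436512
```

Flat on the desk (walls 36.0 mm over their whole length, against a desk reading of about 1.1 mm). I open and retreat straight up.

>>> drive_tool:
  gripper: [0.8,0.6,0.4,0.3,0.3,0.3,0.3,0.3,0.3,0.3,0.3,0.3,0.3,0.3,0.3,0.3]
  offset:
    - [0,0,0]
    - [0,0,0]
    - [0,0,0]
    - [0,0,0]
    - [0,0,0]
    - [0,-0.01,0]
    - [0,-0.02,0]
    - [0,-0.03,0]
    - [0,-0.035,0]
    - [0,-0.035,0]
    - [0,-0.035,0]
    - [0,-0.03,0]
    - [0,0,0]
    - [0,0,0]
    - [0,0,0]
    - [0,0,0]
  turn: [0,0,0,0,0,0,0,0,0,0,0,0,0,0,0,0]

```text
time_s: 32.1
eef_pos: [367.8, -305.8, 223.6]
ee_rot: [0.536, -0.535, 0.462, -0.461]
force: [-0.7, 0.1, -0.2]
grip_width: 0.698
```

```bash
python3 scoop.py w25 2>&1 | head -4; python3 bin.py 25 | grep -E "rim|bin"; python3 - <<'E'
from sl import *
for n in ('top','scene'):
    ctrl.capture(n)
    for q in ['file_box','flange','bushing_1','mug','tape_roll','punch']:
        print(n,q,[(round(x['score'],2),toW(n,x['centre']).round(0).tolist()) for x in ctrl.pinpoint(n,q)[:2]])
a=cv2.imread('pics/scene25.png')[100:330,220:460]; b=cv2.imread('pics/w25.png')
cv2.imwrite('pics/c25.png',cv2.hconcat([cv2.resize(a,(480,460),interpolation=2),cv2.resize(b,(320,460))]))
c=cv2.imread('pics/scene25.png')[150:220,320:390]; cv2.imwrite('pics/z25.png',cv2.resize(c,(560,560),interpolation=2))
E
```

```text
t 32.1 tcp [ 367.8 -305.8  223.6] x-axis [ 0.147 -0.989 -0.002] y [-0.001  0.002 -1.   ] F [-0.7  0.1 -0.2] T [ 0.02 -0.04 -0.01] w 0.698 q [-0.94  0.22  1.64  0.    1.28  0.48]
handle 797 57.6 [ 374.6 -305.4] [79.  11.5] 8.2
walls 1346 35.0 [ 460.  -292.5] [95.8 92.3] 8.4
scoop [(0.56, array([ 490., -287.,   -2.]))]
  rim n 116 z 50.2 s [-11.9  37.9] l [-184.5  -42.2]
  bin [(0.8, array([ 437., -478.,    3.]), 's,l', np.float64(-271.4), np.float64(-538.0)), (0.6, array([693., -16.,   3.]), 's,l', np.float64(50.5), np.float64(-119.8))]
  rim n 181 z 49.4 s [-11.7  95.4] l [-192.1  -49.8]
  bin [(0.84, array([687., -18.,   1.]), 's,l', np.float64(44.0), np.float64(-120.7)), (0.8, array([ 440., -488.,    2.]), 's,l', np.float64(-270.3), np.float64(-548.1))]
top file_box [(0.75, [501.0, 119.0, 1.0])]
top flange [(0.68, [656.0, -8.0, 27.0]), (0.17, [657.0, 198.0, -1.0])]
top bushing_1 [(0.48, [680.0, 15.0, 18.0])]
top mug [(0.59, [472.0, 261.0, 2.0]), (0.41, [690.0, -21.0, 0.0])]
top tape_roll [(0.64, [424.0, -2.0, -4.0])]
top punch [(0.8, [658.0, 200.0, -1.0]), (0.58, [472.0, 259.0, 3.0])]
scene file_box [(0.85, [501.0, 113.0, -1.0])]
scene flange []
scene bushing_1 [(0.47, [696.0, -29.0, 19.0]), (0.42, [679.0, 14.0, 19.0])]
scene mug [(0.51, [473.0, 256.0, -1.0])]
scene tape_roll [(0.63, [427.0, -3.0, -3.0])]
scene punch []
```

View pics/c25.png

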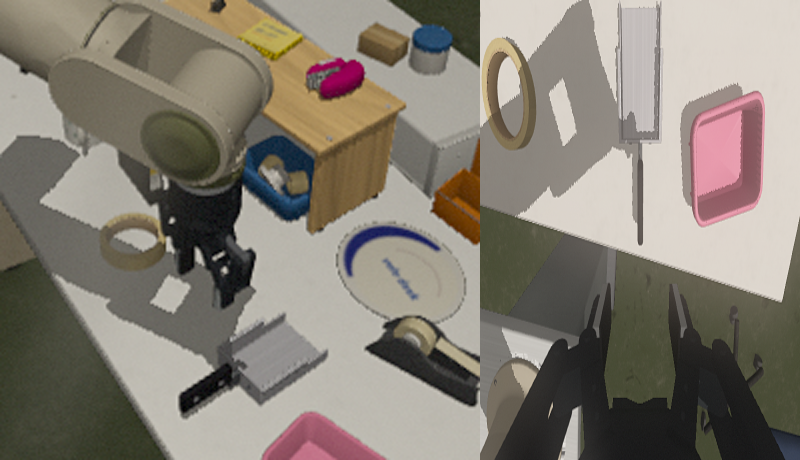

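View pics/z25.png

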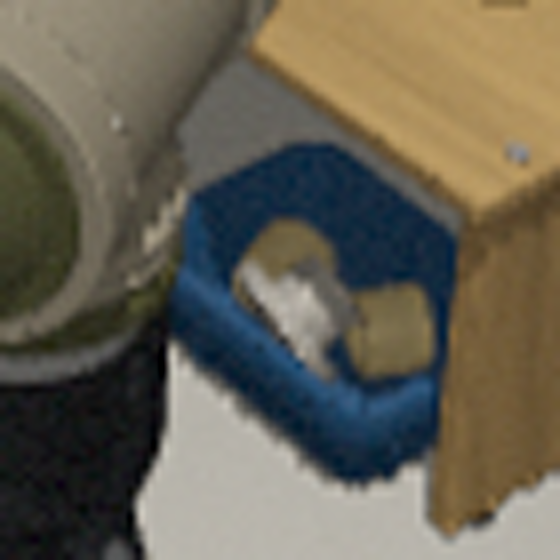

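```bash
python3 - <<'E'
from sl import *
for n in('scene25','top25'):
    q=np.load(n+'.npz'); p,d=q['p'],q['d']; c=n[:-2]
    W,u,v=cloud(c,d); z=W[:,2]; sl=np.c_[(W[:,:2]-[626,94.6])@e,(W[:,:2]-[626,94.6])@f]
    col=p[v,u].astype(int)
    k=(sl[:,0]>-8)&(sl[:,0]<95)&(abs(sl[:,1]+118)<70)&(z>5)&(z<100)
    grey=k&(col.max(1)-col.min(1)<35)&(col.mean(1)>70)
    br=k&(col[:,0]>col[:,2]+30)
    for nm,m in(('grey',grey),('brass',br)):
        if m.sum()>3: print(n,nm,m.sum(),'s',np.percentile(sl[m,0],[0,5,50,95,100]).round(0),'l',np.percentile(sl[m,1],[2,50,98]).round(0),'z',np.percentile(z[m],[2,50,98]).round(0))
E
```

```text
scene25 grey 156 s [-3.  7. 27. 68. 88.] l [-143. -122.  -72.] z [ 9. 45. 57.]
scene25 brass 131 s [24. 41. 55. 68. 88.] l [-151. -133.  -70.] z [ 8. 31. 39.]
top25 grey 96 s [-8. -6. 18. 33. 36.] l [-185. -112.  -60.] z [ 6. 48. 58.]
top25 brass 50 s [-6.  5. 39. 44. 47.] l [-138.  -83.  -64.] z [ 6. 29. 58.]
```

>>> drive_tool:
  gripper: [0.5,0.5,0.5,0.5,0.5,0.5,0.5,0.5,0.5,0.5,0.5,0.5,0.5,0.5]
  offset:
    - [-0.02,0.002,0.0153]
    - [-0.02,0.002,0.0153]
    - [-0.02,0.002,0.0153]
    - [-0.02,0.002,0.0153]
    - [-0.02,0.002,0.0153]
    - [-0.02,0.002,0.0153]
    - [-0.02,0.002,0.0153]
    - [-0.02,0.002,0.0153]
    - [-0.02,0.002,0.0153]
    - [-0.02,0.002,0.0153]
    - [-0.02,0.002,0.0153]
    - [-0.02,0.002,0.0153]
    - [0,0,0]
    - [0,0,0]
  turn: [0,0,0,0,0,0,0,0,0,0,0,0,0,0]

```text
time_s: 34.47
eef_pos: [514.5, -41.1, 200.3]
ee_rot: [-0.536, 0.536, -0.461, 0.461]
force: [-0.4, -0.2, 0.5]
grip_width: 0.5
```

```bash
python3 - <<'E'
from sl import *
st()
p,d,ps=snap('wrist','w26')
for q in('flange','bushing_1','bin'):
    for x in ctrl.pinpoint('wrist',q)[:2]:
        w=toW('wrist',x['centre'],ps); print(q,round(x['score'],2),w.round(0),SL(w).round(1))
snap('scene','s26')
c=cv2.imread('pics/w26.png')[0:160,200:440]; a=cv2.imread('pics/s26.png')[150:215,320:385]
cv2.imwrite('pics/c26.png',cv2.hconcat([cv2.resize(c,(480,320),interpolation=2),cv2.resize(a,(320,320),interpolation=2)]))
E
```

```text
t 34.47 tcp [514.5 -41.1 200.3] x-axis [ 0.149 -0.989 -0.   ] y [-0.001  0.    -1.   ] F [-0.4 -0.2  0.5] T [-0.04 -0.   -0.08] w 0.5 q [-0.31  0.32  1.57 -0.    1.25  1.11]
flange 0.62 [667. -13.  26.] [  24.4 -112. ]
flange 0.59 [676.  17.  16.] [ 38.1 -84.2]
bushing_1 0.64 [681.  18.  14.] [ 42.9 -84.3]
```

View pics/c26.png

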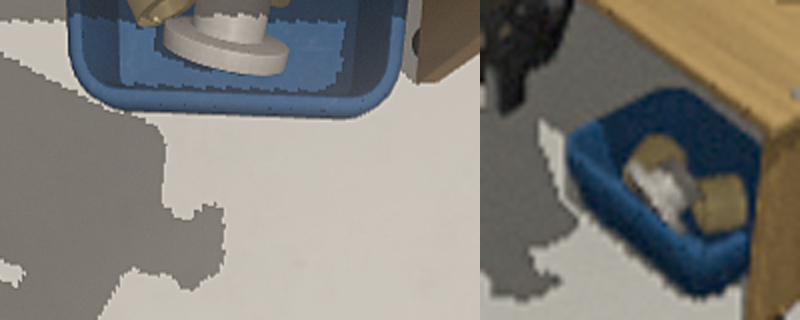

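```bash
python3 - <<'E'
from sl import *
q=np.load('w26.npz'); p,d=q['p'],q['d']
W,u,v=cloud('wrist',d); z=W[:,2]; sl=np.c_[(W[:,:2]-[626,94.6])@e,(W[:,:2]-[626,94.6])@f]; col=p[v,u].astype(int)
k=(sl[:,0]>-8)&(sl[:,0]<95)&(abs(sl[:,1]+118)<70)&(z>3)&(z<100)
m=k&(col.max(1)-col.min(1)<30)&(col.mean(1)>90)
print(m.sum(),np.percentile(sl[m,0],[1,5,50,95]),np.percentile(sl[m,1],[1,50,99]),np.percentile(z[m],[1,50,99]))
m2=m&(sl[:,0]<np.percentile(sl[m,0],25)); print(W[m2].mean(0), z[m2].min())
b=(col[:,2]>col[:,0]+20)&(abs(sl[:,1]+118)<75)&(z>47)&(z<58)&(sl[:,0]>-25)&(sl[:,0]<40)
print('rim front s',np.percentile(sl[b,0],[0.5,2,50]),'l',np.percentile(sl[b,1],[.5,99.5]))
E
```

```text
1797 [-7.43930346 -1.86160099 20.91330119 33.57618715] [-176.52656244 -113.95385647  -64.77429418] [19.69442298 49.66105875 58.68358688]
[649.86979723 -20.50499274  50.40959792] 3.133969961617481
rim front s [-9.05572155 -8.46753316 -1.54025624] l [-190.19686924  -45.40236235]
```

```bash
python3 - <<'E'
from sl import *
q=np.load('w26.npz'); p,d=q['p'],q['d']
W,u,v=cloud('wrist',d); z=W[:,2]; sl=np.c_[(W[:,:2]-[626,94.6])@e,(W[:,:2]-[626,94.6])@f]; col=p[v,u].astype(int)
m=(u>200+82)&(u<200+145)&(v<40)&(col.max(1)-col.min(1)<40)&(col.mean(1)>90)
for r in range(0,40,3):
    k=m&(v==r)
    if k.sum(): 
        i=np.where(k)[0][::6]; print(r,[(int(u[j]),round(float(sl[j,0])),round(float(sl[j,1])),round(float(z[j]))) for j in i])
E
```

```text
0 [(290, 47, -91, 11), (302, 35, -105, 50), (308, 35, -110, 52), (314, 34, -115, 54), (320, 34, -120, 54), (326, 35, -125, 51)]
3 [(292, 44, -93, 12), (305, 33, -107, 49), (311, 33, -112, 51), (317, 32, -117, 53), (323, 33, -122, 50), (330, 33, -128, 49)]
6 [(299, 33, -101, 43), (305, 31, -107, 50), (311, 30, -112, 52), (317, 30, -117, 52), (327, 31, -126, 50)]
9 [(283, 40, -84, 10), (289, 35, -91, 27), (295, 37, -96, 20), (301, 29, -103, 47), (307, 28, -109, 52), (313, 28, -114, 52), (319, 28, -119, 53), (325, 29, -124, 49), (331, 30, -130, 44)]
12 [(283, 29, -87, 40), (289, 30, -92, 37), (295, 30, -97, 36), (301, 27, -103, 45), (307, 27, -109, 47), (313, 26, -114, 49), (319, 26, -119, 50), (325, 27, -124, 48), (331, 28, -130, 42)]
15 [(283, 26, -87, 44), (289, 24, -93, 48), (295, 25, -98, 45), (301, 25, -103, 45), (307, 24, -109, 50), (313, 24, -114, 50), (321, 25, -121, 48), (327, 25, -126, 45)]
18 [(283, 23, -87, 45), (289, 21, -93, 52), (295, 21, -98, 53), (301, 22, -103, 50), (307, 22, -109, 49), (313, 22, -114, 49), (319, 23, -119, 47), (325, 23, -124, 46), (332, 29, -131, 21)
[... 377 characters left out ...]
47), (332, 18, -131, 45), (338, 20, -136, 38), (344, 28, -144, 3)]
27 [(289, 14, -93, 51), (295, 14, -98, 55), (301, 13, -104, 57), (307, 13, -109, 58), (313, 13, -114, 58), (319, 13, -119, 58), (325, 14, -124, 55), (331, 14, -129, 52), (337, 16, -135, 46), (343, 17, -141, 38)]
30 [(295, 12, -98, 52), (301, 11, -104, 56), (307, 11, -109, 57), (313, 11, -114, 56), (319, 11, -119, 57), (325, 11, -124, 55), (331, 12, -130, 50), (337, 13, -135, 47), (343, 16, -141, 33)]
33 [(304, 9, -106, 55), (310, 9, -111, 56), (317, 9, -117, 55), (323, 9, -122, 53), (329, 9, -128, 54), (335, 11, -133, 48), (341, 12, -139, 39)]
36 [(318, 7, -118, 55), (324, 7, -123, 53), (330, 8, -129, 51), (336, 9, -134, 46)]
```

```bash
python3 - <<'E'
from h import *
st(); print(ctrl.finish_job())
E
```

```text
t 34.72 tcp [514.1 -42.6 200.7] x-axis [ 0.146 -0.989  0.   ] y [ 0. -0. -1.] F [-0.2  0.1  0.3] T [ 0.03  0.   -0.03] w 0.505 q [-0.31  0.32  1.57 -0.    1.25  1.11]
the job is handed in; nothing more can be done
None
```

I handed the job in at about 34.7 s of the 72 s allowed. `finish_job` reports no verdict, so what follows rests on my own camera and force checks.

**What I did**
- **File box:** I gripped it from above and stood it upright at about (503, 117) mm. That is roughly 175 mm from where it started, and its top measured 135.2 mm high.
- **Scoop:** I lifted it level by the handle with all three parts in it, at 120 N grip.
- **Tipping:** The interface only turns the tool about the vertical, so I could not tip the scoop with the wrist. I loosened the grip, let the pan rest on the bin's front rim, and raised the handle. The scoop pivoted in the jaws to about 51° with its nose under the shelf.
- **Setting down:** I rotated the scoop flat by pressing its nose against the desk, then let go and backed off.

**Last checks**
- **Parts:** All three are in the bin. The flange stands on edge against the bushings. Its origin is about 15–30 mm from the bin's middle toward the robot, against a limit of 44 mm.
- **Bin:** It moved no more than a few millimetres, which is within camera error.
- **Scoop:** It lies flat. The wall tops read the same height all along before release, and the handle top measured 57.6 mm against the stated 58 mm afterwards.
- **Things to leave alone:** The mug and tape roll read within a few millimetres of their starting places in both fixed cameras. The hole punch was only confirmed by the top camera.
- **Robot:** It was hovering clear of everything at hand-in.

**Failed or disagreed**
- My first attempt to loosen the grip, by lowering only the force to 20 N, did not let the scoop pivot. I had to open the jaws slightly as well.
- The top and scene cameras disagree by about 4–8 mm in y, so I used values between them, in line with the wrist camera.
- Views of the flange's origin differ by about 10 mm, all within limits.

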